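Pack the film-test instruments into their case and lock the keeper

ROBOT

A 6-joint arm with a two-finger parallel gripper is mounted at the origin on a cart in front of the work surface, level with it; the furniture and walls round the work are solid. World frame = base frame: x ahead of the robot, y to its left, z up, the work surface at z = 0. Lengths are in m, angles in rad, forces in N, time in s.
With the tool pointing down it reaches from about 0.275 to 0.975 m from the base axis. Payload 8.4 kg.
Tool frame: the origin (TCP) lies on the front face of the gripper's body, between the roots of the fingers; the fingertips stand 88 mm ahead of it and the grasp point (between the pads) lies 69 mm ahead of it; x points along the fingers, z is the direction in which the jaws open and shut, and the axes are right-handed (so a half turn about x gives the same grasp; the last joint's range is limited). The gripper opens to 92 mm and grips with 3 to 60 N. Pads are 20 mm wide; open, the fingers measure 128 mm over their backs; the gripper's body (75 mm by 189 mm) begins 69 mm behind the grasp point.
Start: joints at [-1.148, 0.353, 1.633, -0, 1.155, -0.002], TCP at [0.258, -0.569, 0.303] pointing down, gripper open.
Joint ranges: [-2.63, 2.63], [-0.92, 2.1], [0.06, 2.66], [-1.3, 4.44], [0, 2.69], [-3.02, 3.02]. Speed limits (rad/s): [2.22, 2.22, 2.79, 3.14, 3.14, 3.14].

INTERFACE

Orientations are given as a unit quaternion [w, x, y, z].
In Python, from plant import r gives the robot as it stands.
- The arm moves only by the tool step_arm, never from a script. Its argument "motion" is a list of rows, each a list of 3 entries, a list of its own where there are three numbers: the gripper command: -1 is shut, 1 is fully open, values between are in proportion, then the shift along the tool's x, y, z in cm, then the turn, a rotation vector about the tool's x, y, z in rad. In form: [[jaw, [x, y, z], [ax, ay, az]], ...]. A call has 1 to 12 rows; each row is the pose to reach, as a shift and turn from the pose commanded when the call began, along the tool's axes at that moment; what a row does not reach only later rows make up. A row lasts 1/12 s, in which the tool goes at most 41.7 mm and 7.16 degrees, less where a joint would pass 70% of its speed; a pose out of reach is approached as far as the arm can. A call with a gripper value outside its range is refused whole. The fingers move at their own pace and stop on an object; "grip_force" is the grip in N (left out, the last holds). Time passes only in rows, so rows that repeat a pose let the fingers close. It gives the time, the measured TCP pose, the force and the opening at its end, in the units of the state.
- r.read_state(): the state, without advancing time (a new reading comes with each control period).
- r.read_camera(name): name is "side" or "top" or "wrist"; returns a dict with "image" (480x640x3 uint8, red, green, blue), "fx", "fy", "cx", "cy" (pixels), "D" ([k1, k2, p1, p2, k3] as OpenCV has them; the pictures are not rectified), "world_from_camera" (4x4, takes a point from camera to world coordinates). Camera axes: x right, y down, z forward; pixel columns grow to the right and rows downward; lengths in m; the calibration is good to about 2 mm. A picture is of the moment at which its call begins. There is no depth.
- r.job_done(): hands the job in, once; it reports no verdict.
The state is a dict: "time": time; "joints": joint angles; "joint_vel": joint speeds; "tau": joint torques, N m; "eef_pos": TCP position; "tool_rot": TCP orientation; "wrist_force": force on the tool from outside, world axes, zero at the start; "moment": the same for the moment, N m; "width": opening from 0.0 (shut) to 1.0 (fully open).
Only numpy, scipy, OpenCV 4.12 (cv2) and the standard library are available. Lean on these libraries where they do the work, as an engineer would, in place of code of your own. Each camera call takes 0.05 s, during which the arm holds its last target.

TASK

Pack up the film-test kit: flip the cam lever outward to free the keeper bar and slide the keeper all the way back, clear of the cutouts. Press every instrument that is out on the bench fully home, level, into the cutout of its own shape in the case. Then slide the keeper fully over their ends again, flip the lever back in to lock it, and leave the other things on the bench undisturbed.

Things in the scene. Friction and masses are not known exactly. Their poses are not given: they have to be found in the camera images.
- case: Shallow open instrument case fixed to the bench: aluminium frame, outer faces at x = -125 and +90, y = -155 and +155 mm, 34 mm high, carrying handle at -x; grey rigid insert, flat top 26 mm above the bench, with four shaped cutouts side by side along y, long axes along x. Origin on the bench; x away from the robot at yaw 0, y left, z up. An instrument that is home stands 12 mm proud of the insert.
- grind_gauge: Grind gauge: plain steel bar 120 (x) x 30 (y) x 22 mm tall, two shallow parallel grooves on top. Origin at the middle of its underside, x along its length. 0.18 to 0.29 kg. Same either way round.
- film_applicator: Film applicator: steel, shaped like a dog bone from above, 90 mm long (x), 22 mm tall: two end plates 14 (x) x 40 (y) mm joined by a bar 18 mm wide and 62 mm long. Origin at the middle of its underside. 0.13 to 0.21 kg. Same either way round.
- thickness_gauge: Thickness gauge: 110 mm long (x), 22 mm tall: a black head 46 (x) x 44 (y) mm with a small display at the +x end (x = 9 to 55 mm) and a steel stem 18 mm wide (x = -55 to 9 mm). Origin at the middle of the underside of its 110 mm length. Centre of mass at about x = +6 mm. 0.10 to 0.17 kg. Fits one way round only: head towards the case's +x.
- scraper: Scraper: T-shaped from above, 100 mm long (x), 22 mm tall: a steel blade 16 (x) x 76 (y) mm at the +x end (x = 34 to 50 mm) and a black handle 18 mm wide (x = -50 to 34 mm). Origin at the middle of the underside of its 100 mm length. Centre of mass at about x = +16 mm. 0.10 to 0.16 kg. Fits one way round only: blade towards the case's +x.
- grind_gauge_home (a point): Middle of the cutout's floor, 16 mm above the bench: the instrument's origin goes here, its x along the case's x. 10 mm deep, 1.5 mm of play all round, bevelled mouth; a sprung ramped rib at each x end stops the instrument 4 to 5 mm high; 6 to 15 N of push seats it, friction holds it. Plain rectangle, second from the right seen from the robot: at x = 5, y = -38 mm of the case.
- film_applicator_home (a point): Middle of the cutout's floor, 16 mm above the bench: the instrument's origin goes here, its x along the case's x. 10 mm deep, 1.5 mm of play all round, bevelled mouth; a sprung ramped rib at each x end stops the instrument 4 to 5 mm high; 6 to 15 N of push seats it, friction holds it. Dog-bone cutout, second from the left: at x = -10, y = 22 mm of the case.
- thickness_gauge_home (a point): Middle of the cutout's floor, 16 mm above the bench: the instrument's origin goes here, its x along the case's x. 10 mm deep, 1.5 mm of play all round, bevelled mouth; a sprung ramped rib at each x end stops the instrument 4 to 5 mm high; 6 to 15 N of push seats it, friction holds it. Cutout with one wide square end, at the right: at x = 0, y = -100 mm of the case.
- scraper_home (a point): Middle of the cutout's floor, 16 mm above the bench: the instrument's origin goes here, its x along the case's x. 10 mm deep, 1.5 mm of play all round, bevelled mouth; a sprung ramped rib at each x end stops the instrument 4 to 5 mm high; 6 to 15 N of push seats it, friction holds it. T-shaped cutout, at the left: at x = -5, y = 92 mm of the case.
- keeper (a joint): Aluminium bar across the case along y, 24 mm wide, underside 40, top 46 mm above the bench, sliding along the case's x on the side walls: 0 = closed, middle at x = -49 mm of the case, over the near ends of the cutouts; grows to 0.045 m = fully back, towards the handle (-x). Needs 2 N, stays where left. Passes 2 mm above instruments that are home, hits one that is not.
- keeper_fin (a point): Middle of the top edge of the keeper's black push fin, 70 mm above the bench: an upright plate on the middle of the bar, 10 mm thick (along the case's x), 36 mm long (along y), 24 mm tall. Moves with the keeper. Pinch it or push it along the case's x. The keeper's notched runner on the right side wall is 56 mm high.
- cam_lever (a joint): Hinge along the case's x at x = -49, y = -168 mm of the case, 52 mm above the bench. 0 = locked: handle leans inward (case +y), 0.95 rad above level, its nose in the notch of the keeper's runner; grows as it swings up and over outward to 1.24 rad = free. The keeper is blocked while it is locked; it locks only with the keeper closed. Stays where left, needs 0.06 N m.
- lever_tip (a point): End of the lever's black handle (16 mm wide along the case's x, 10 mm thick), 60 mm from the hinge axis; moves with the lever. The handle can be pushed over by its side in a straight line along the case's y with the fingertips about 78 mm above the bench: the hinge bracket below is 60 mm high.
- developer_a: White bottle with black cap, 67 mm across, 190 mm tall. Bystander: leave alone. Origin at the middle of its underside.
- dye_bottle_1: Small amber bottle with black cap, 43 mm across, 117 mm tall. Bystander: leave alone. Origin at the middle of its underside.
- dye_bottle_2: Small amber bottle with black cap, 43 mm across, 117 mm tall. Bystander: leave alone. Origin at the middle of its underside.
- dye_bottle_6: Small amber bottle with black cap, 43 mm across, 117 mm tall. Bystander: leave alone. Origin at the middle of its underside.
- timer: Round white twist timer, 63 mm across, 36 mm tall. Bystander: leave alone. Origin at the middle of its underside.
Not all that is in view belongs to the job. Leave any purple or turquoise look-alike of the film_applicator alone.

How it is judged:
On the way, in this order (a step that is already met when the one before it is completed fails the run):
1. the cam lever is flipped outward to free the keeper (value of joint cam_lever above 1 rad), for 0.2 s.
2. the keeper is slid back, clear of the cutouts (value of joint keeper above 0.04 m), for 0.2 s.
3. every instrument is pressed home in its own cutout (horizontal distance between grind_gauge and grind_gauge_home below 0.004 m and z of grind_gauge in the frame of grind_gauge_home below 0.0025 m and angle between each of grind_gauge, film_applicator, thickness_gauge, scraper's own z axis and vertical below 0.04 rad and angle between the x axis of grind_gauge and the x axis of grind_gauge_home, either way round below 0.06 rad and horizontal distance between film_applicator and film_applicator_home below 0.004 m and z of film_applicator in the frame of film_applicator_home below 0.0025 m and angle between the x axis of film_applicator and the x axis of film_applicator_home, either way round below 0.06 rad and horizontal distance between thickness_gauge and thickness_gauge_home below 0.004 m and z of thickness_gauge in the frame of thickness_gauge_home below 0.0025 m and angle between the x axis of thickness_gauge and the x axis of thickness_gauge_home, either way round below 0.06 rad and horizontal distance between scraper and scraper_home below 0.004 m and z of scraper in the frame of scraper_home below 0.0025 m and angle between the x axis of scraper and the x axis of scraper_home, either way round below 0.06 rad), for 0.3 s.
4. the keeper is slid over the instruments' ends (value of joint keeper below 0.003 m), for 0.2 s.
5. the cam lever is flipped in and locks the keeper (value of joint cam_lever below 0.15 rad), for 0.2 s.
At the end, for the whole second after the job is handed in: Every instrument present lies at rest home in its own cutout (underside within 2.5 mm of the cutout's floor, middle within 4 mm, level within 0.04 rad, aligned within 0.06 rad); the keeper is closed (within 3 mm) and the cam lever locked (below 0.15 rad) (all of step 3 and linear speed of each of grind_gauge, film_applicator, thickness_gauge, scraper below 0.01 m/s and value of joint keeper below 0.003 m and value of joint cam_lever below 0.15 rad); the robot touches nothing.
It fails at once if another thing on the bench is knocked or moved by more than 3 cm (distance of any of developer_a, dye_bottle_1, dye_bottle_2, dye_bottle_6, timer from where it was at the start of the episode above 0.03 m).
Of grind_gauge, film_applicator, thickness_gauge, scraper only 3 to 4 are there at a start; the rules pass over those that are not, and their reading is None.
At some moment in a run one of grind_gauge, film_applicator, thickness_gauge, scraper may be knocked a few centimetres aside while the robot is not near it.
Once in a run the grip may slacken for a moment while it holds something.
It also fails if it takes over 208 s, if anything falls off the work surface, if the arm or the gripper's body presses on something with over 40 N, if the wrist force passes 120 N, or if a joint passes its speed limit or range.

## Working session

There is one attempt and no reset: what is moved stays moved. The work goes in short steps, Python scripts to look and compute and a tool call to move; the robot and the scene stay as the last step left them, time stands still between calls to the robot, and variables do not carry over. Pictures are saved under pics/ and viewed, and the job is handed in when it is done.

Besides the shell and the picture viewer there is one more tool, called after "Emit:" by a JSON object that holds its "name" and its "arguments". step_arm: Moves the arm, as the interface text tells. Its arguments: {"type":"object","properties":{"motion":{"type":"array","items":{"type":"array"}},"grip_force":{"type":"number"}},"required":["motion"]}

```bash
ls; mkdir -p pics; cat > h.py <<'E'
import numpy as np, cv2
from plant import r
def snap(n,out):
    c=r.read_camera(n); cv2.imwrite('pics/'+out+'.png',c['image'][:,:,::-1]); 
    import pickle; pickle.dump(c,open('pics/'+out+'.pkl','wb')); return c
def load(out):
    import pickle; return pickle.load(open('pics/'+out+'.pkl','rb'))
def K(c): return np.array([[c['fx'],0,c['cx']],[0,c['fy'],c['cy']],[0,0,1.]])
def pix2plane(c,uv,z):
    uv=np.array(uv,float).reshape(-1,1,2)
    n=cv2.undistortPoints(uv,K(c),np.array(c['D'],float)).reshape(-1,2)
    T=np.array(c['world_from_camera']); d=np.c_[n,np.ones(len(n))]@T[:3,:3].T; o=T[:3,3]
    return o+d*((z-o[2])/d[:,2])[:,None]
def proj(c,P):
    T=np.linalg.inv(np.array(c['world_from_camera'])); 
    return cv2.projectPoints(np.array(P,float).reshape(-1,3),cv2.Rodrigues(T[:3,:3])[0],T[:3,3],K(c),np.array(c['D'],float))[0].reshape(-1,2)
E
python3 - <<'E'
from h import *
for n in('side','top','wrist'):
    c=snap(n,n+'0'); print(n,np.round(c['world_from_camera'],3).tolist(),c['fx'])
s=r.read_state(); print(s)
E
```

```text
pics
side [[0.998, -0.03, 0.051, 0.447], [-0.059, -0.58, 0.812, -1.328], [0.005, -0.814, -0.581, 1.105], [0.0, 0.0, 0.0, 1.0]] 567.0121275346303
top [[0.0, -0.997, 0.076, 0.437], [-1.0, -0.0, 0.002, 0.087], [-0.002, -0.076, -0.997, 1.276], [0.0, 0.0, 0.0, 1.0]] 497.9005797828359
wrist [[0.411, -0.883, -0.227, 0.321], [-0.911, -0.399, -0.101, -0.541], [-0.001, 0.248, -0.969, 0.382], [0.0, 0.0, 0.0, 1.0]] 348.9738653519279
{'time': 0.15, 'joints': array([-1.14840579e+00,  3.53502737e-01,  1.63392955e+00,  1.40764636e-06,
        1.15519976e+00, -2.40234668e-03]), 'joint_vel': array([ 0.00050089, -0.0027638 , -0.00214252,  0.00019978, -0.00108699,
       -0.00106728]), 'tau': array([-9.11161374e-05, -5.94206429e+01, -3.34467459e+01,  6.97366241e-02,
        2.04086944e-02, -6.39467726e-05]), 'eef_pos': array([ 0.25747057, -0.56920614,  0.302142  ]), 'tool_rot': array([ 0.59385757,  0.3835632 ,  0.59447369, -0.38316249]), 'wrist_force': array([ 1.4345199 ,  0.93852123, -0.69517282]), 'moment': array([0.06353527, 0.00773214, 0.02208169]), 'width': 1.0017648399003118}
```

View pics/top0.png

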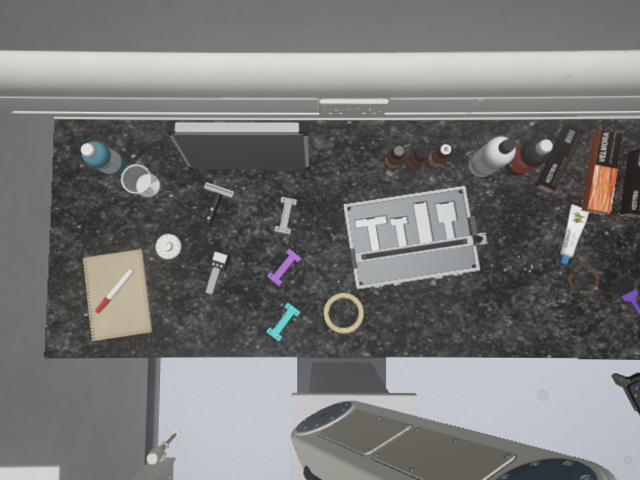

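View pics/side0.png

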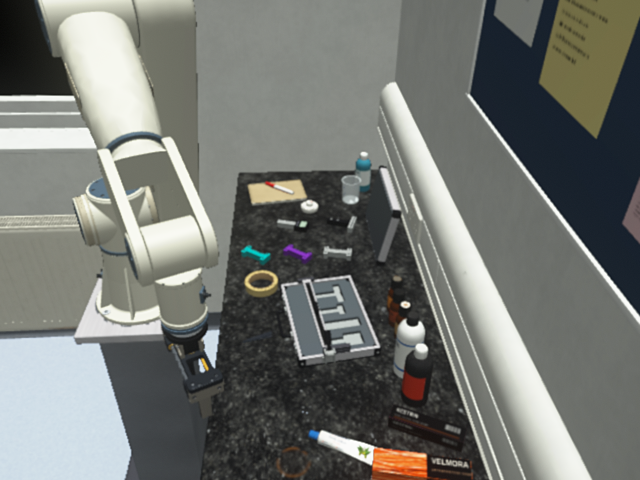

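View pics/wrist0.png

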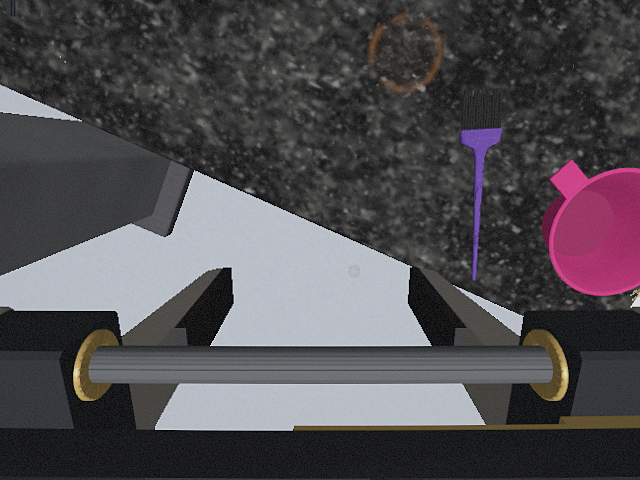

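```bash
python3 - <<'E'
from h import *
im=load('top0')['image'][:,:,::-1]
cv2.imwrite('pics/z1.png',cv2.resize(im[180:300,330:500],None,fx=4.6,fy=4.6,interpolation=cv2.INTER_CUBIC))
cv2.imwrite('pics/z2.png',cv2.resize(im[170:350,150:350],None,fx=3.3,fy=3.3,interpolation=cv2.INTER_CUBIC))
E
```

```text
(no output)
```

View pics/z1.png

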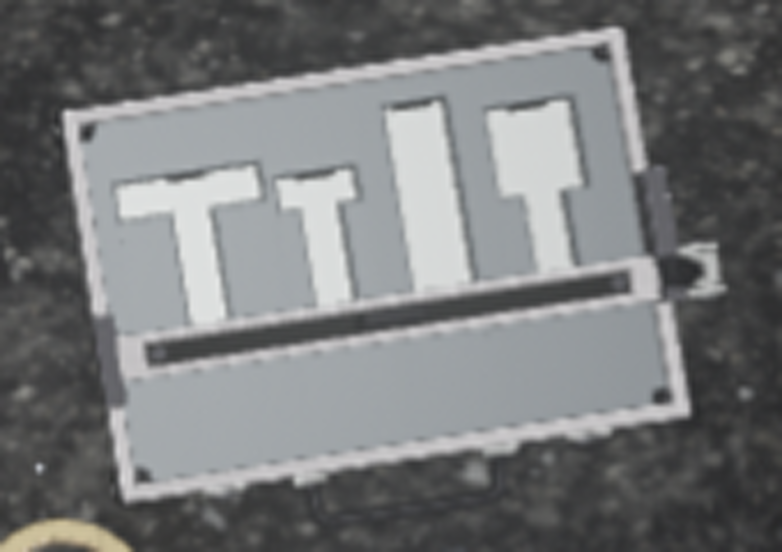

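View pics/z2.png

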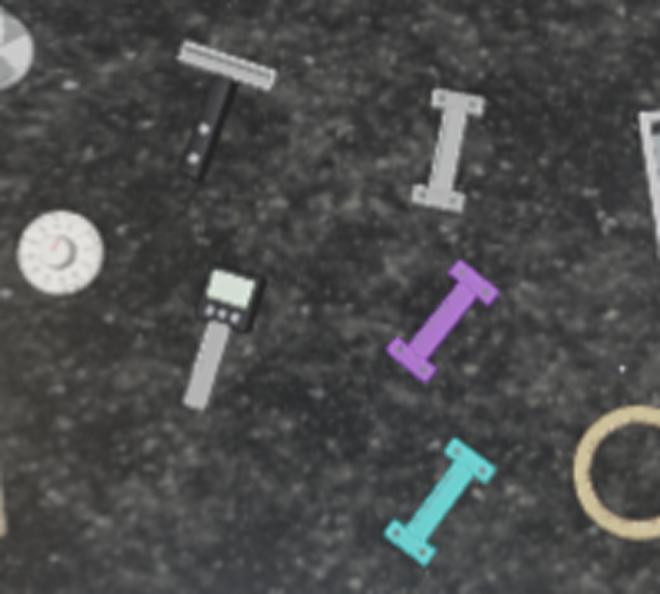

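```bash
cat >> h.py <<'E'
def seg(c,lo,hi,roi,z,minA=20):
    x0,y0,x1,y1=roi
    hsv=cv2.cvtColor(c['image'][y0:y1,x0:x1],cv2.COLOR_RGB2HSV)
    m=cv2.inRange(hsv,np.array(lo),np.array(hi))
    return m
E
python3 - <<'E'
from h import *
c=load('top0')
pts=np.array([[65,112],[620,30],[690,412],[125,500]])/4.6-0.5+0.5/4.6+[330,180]
P=pix2plane(c,pts,0.034)
print(np.round(P*1000,1)); print([round(np.linalg.norm(P[i]-P[(i+1)%4])*1000,1) for i in range(4)])
# model corner coords case frame: far-left (90,155), far-right (90,-155), near-right(-125,-155), near-left
M=np.array([[90,155],[90,-155],[-125,-155],[-125,155]])/1000
A=M-M.mean(0);B=P[:,:2]-P[:,:2].mean(0)
th=np.arctan2((A[:,0]*B[:,1]-A[:,1]*B[:,0]).sum(),(A*B).sum())
R=np.array([[np.cos(th),-np.sin(th)],[np.sin(th),np.cos(th)]]); t=P[:,:2].mean(0)-R@M.mean(0)
print('case',t,th, (B-A@R.T)*1000)
hsv=cv2.cvtColor(c['image'],cv2.COLOR_RGB2HSV)
m=((hsv[...,2]>110)&(hsv[...,1]<40)).astype(np.uint8)
n,l,s,ce=cv2.connectedComponentsWithStats(m)
for i in range(1,n):
    if s[i,4]>40 and 150<s[i,0]<480 and 150<s[i,1]<320: print(i,s[i],ce[i])
E
```

```text
[[ 626.1   26.5   34. ]
 [ 671.  -276.7   34. ]
 [ 462.6 -309.8   34. ]
 [ 414.9   -5.2   34. ]]
[np.float64(306.5), np.float64(211.0), np.float64(308.3), np.float64(213.6)]
case [ 0.56093055 -0.13865611] 0.15175670251470702 [[-0.35535542 -1.71098711]
 [-2.33617294  1.5514877 ]
 [ 1.7735637   0.98394324]
 [ 0.91796465 -0.82444382]]
58 [469 162  15  15  47] [474.14893617 170.72340426]
69 [204 182  30  16 204] [218.58823529 189.46078431]
75 [  343   186   137   103 10095] [410.70926201 236.85081724]
82 [274 197  23  38 376] [285.26861702 215.25265957]
107 [477 233  11  12  71] [482.69014085 238.15492958]
109 [155 234  26  26 537] [167.66666667 246.23649907]
122 [212 252  15  12 123] [219.29268293 257.17073171]
138 [206 267  14  28 202] [212.22772277 280.1039604 ]
```

```bash
cat >> h.py <<'E'
from scipy.spatial.transform import Rotation as Ro
CASE=dict(t=np.array([0.5609,-0.1387]),th=0.1518)
def case2w(p):
    th=CASE['th'];R=np.array([[np.cos(th),-np.sin(th)],[np.sin(th),np.cos(th)]])
    return CASE['t']+R@np.array(p)
def plan(xy,ztip,zyaw):
    """tool pointing down; fingertip at (xy,ztip), tool z axis horizontal at world yaw zyaw (mod pi). prints shift cm & rotvec"""
    s=r.read_state(); q=s['tool_rot']; R0=Ro.from_quat([q[1],q[2],q[3],q[0]])
    best=None
    for k in(0,np.pi):
        y=zyaw+k; x=np.array([0,0,-1.]); z=np.array([np.cos(y),np.sin(y),0]); yy=np.cross(z,x)
        R1=Ro.from_matrix(np.c_[x,yy,z]); rv=(R0.inv()*R1).as_rotvec()
        if best is None or np.linalg.norm(rv)<np.linalg.norm(best): best=rv
    T=np.array([xy[0],xy[1],ztip+0.088]); d=R0.inv().apply(T-s['eef_pos'])*100
    print('shift cm',np.round(d,2),'rot',np.round(best,3),'|',np.round(s['eef_pos'],4),'j',np.round(s['joints'],2),'F',np.round(s['wrist_force'],1),'t',round(s['time'],2),'w',round(s['width'],3))
def tool():
    s=r.read_state(); q=s['tool_rot']; R0=Ro.from_quat([q[1],q[2],q[3],q[0]]).as_matrix()
    print('tip',np.round(s['eef_pos']+R0[:,0]*.088,4),'xax',np.round(R0[:,0],3),'zyaw',round(np.arctan2(R0[1,2],R0[0,2]),4))
E
python3 - <<'E'
from h import *
tool(); L=case2w([-.049,-.168]);print(L)
plan(case2w([-.060,-.02]),0.25,CASE['th'])
plan(case2w([-.049,-.105]),0.25,CASE['th'])
E
```

```text
tip [ 0.2574 -0.5691  0.2141] xax [-0.     0.001 -1.   ] zyaw -1.146
[ 0.53786805 -0.31217775]
shift cm [ -3.56  39.07 -26.41] rot [-1.298e+00 -1.000e-03 -1.000e-03] | [ 0.2575 -0.5692  0.3021] j [-1.15  0.35  1.63  0.    1.16 -0.  ] F [ 1.4  0.9 -0.7] t 0.15 w 1.002
shift cm [ -3.57  37.84 -17.93] rot [-1.298e+00 -1.000e-03 -1.000e-03] | [ 0.2575 -0.5692  0.3021] j [-1.15  0.35  1.63  0.    1.16 -0.  ] F [ 1.4  0.9 -0.7] t 0.15 w 1.002
```

Emit:
{"name": "step_arm", "arguments": {"motion": [[-1, [-3.5, 3.5, -2.5], [-0.12, 0, 0]], [-1, [-3.5, 7, -5], [-0.24, 0, 0]], [-1, [-3.5, 10.5, -7.5], [-0.36, 0, 0]], [-1, [-3.5, 14, -10], [-0.48, 0, 0]], [-1, [-3.5, 17.5, -12.5], [-0.6, 0, 0]], [-1, [-3.5, 21, -15], [-0.72, 0, 0]], [-1, [-3.5, 24.5, -17.5], [-0.84, 0, 0]], [-1, [-3.5, 28, -20], [-0.96, 0, 0]], [-1, [-3.5, 31.5, -22.5], [-1.08, 0, 0]], [-1, [-3.5, 35, -25], [-1.2, 0, 0]], [-1, [-3.5, 39.1, -26.4], [-1.3, 0, 0]], [-1, [-3.5, 39.1, -26.4], [-1.3, 0, 0]]]}}

```text
time: 1.15
eef_pos: [0.5066, -0.1646, 0.3378]
tool_rot: [0.705, -0.057, 0.704, 0.057]
wrist_force: [0.8, 0.1, 0.9]
width: 0.15
```

Emit:
{"name": "step_arm", "arguments": {"motion": [[-1, [0, 0, 0], [0, 0, 0]], [-1, [0, 0, 0], [0, 0, 0]]]}}

```text
time: 1.32
eef_pos: [0.5054, -0.1668, 0.3373]
tool_rot: [0.705, -0.055, 0.705, 0.055]
wrist_force: [-0.3, -0.5, -0.4]
width: 0.013
```

```bash
python3 - <<'E'
from h import *
tool(); snap('wrist','w1');snap('top','t1')
E
```

```text
tip [ 0.5054 -0.1668  0.2493] xax [-0.001  0.    -1.   ] zyaw 0.1564
```

View pics/w1.png

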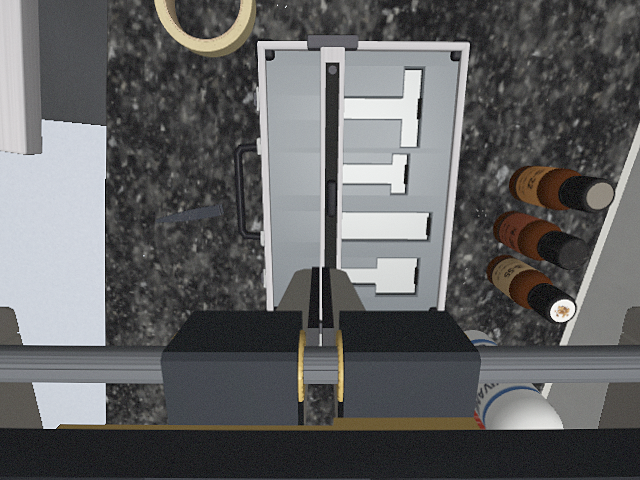

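```bash
python3 - <<'E'
from h import *
c=load('w1'); im=c['image'][:,:,::-1]
cv2.imwrite('pics/z3.png',cv2.resize(im[30:190,250:480],None,fx=3.4,fy=3.4,interpolation=cv2.INTER_CUBIC))
# predicted
pred=proj(c,[[*case2w(p[:2]),p[2]] for p in [(-.125,.155,.034),(.09,.155,.034),(.09,-.14,.034),(-.125,-.14,.034),(-.061,.155,.046),(-.037,.155,.046)]]);print(pred)
g=cv2.cvtColor(im,cv2.COLOR_BGR2GRAY).astype(int)
for row in (70,110,130,200,280): print(row,g[row,250:280].tolist(),g[row,440:475].tolist())
E
```

```text
[[254.83358148  38.81513527]
 [470.44193001  40.06965693]
 [443.86230993 311.23309562]
 [265.05887331 310.5734762 ]
 [319.03589703  35.20637178]
 [343.9822331   35.31575588]]
70 [54, 46, 44, 33, 47, 45, 36, 36, 217, 204, 205, 206, 210, 211, 201, 142, 120, 165, 162, 162, 162, 161, 162, 160, 162, 162, 163, 162, 165, 166] [163, 163, 163, 163, 164, 165, 162, 162, 164, 161, 162, 160, 163, 161, 162, 162, 164, 150, 92, 87, 167, 199, 201, 205, 206, 212, 214, 144, 29, 51, 43, 63, 88, 89, 66]
110 [55, 54, 48, 53, 63, 92, 122, 191, 176, 127, 206, 209, 208, 212, 213, 207, 180, 106, 172, 167, 165, 166, 169, 169, 168, 168, 170, 168, 170, 168] [168, 169, 168, 170, 170, 162, 165, 165, 165, 165, 166, 162, 167, 174, 117, 94, 143, 197, 204, 206, 206, 210, 222, 161, 69, 55, 47, 52, 49, 50, 53, 53, 44, 67, 74]
130 [32, 36, 43, 33, 47, 42, 41, 49, 45, 56, 147, 214, 209, 209, 210, 215, 202, 136, 145, 173, 169, 168, 171, 169, 168, 170, 166, 169, 169, 169] [167, 170, 167, 168, 166, 167, 168, 167, 166, 167, 167, 171, 135, 99, 129, 193, 204, 207, 208, 210, 217, 174, 105, 91, 84, 69, 49, 48, 54, 57, 67, 81, 63, 63, 97]
200 [53, 64, 75, 83, 83, 75, 66, 53, 47, 35, 36, 21, 125, 220, 208, 209, 210, 211, 213, 176, 120, 165, 163, 162, 164, 163, 162, 163, 161, 163] [165, 160, 164, 164, 166, 157, 122, 96, 164, 201, 209, 210, 207, 216, 197, 121, 35, 40, 42, 48, 61, 59, 45, 56, 53, 63, 57, 62, 56, 50, 41, 52, 46, 46, 46]
280 [110, 89, 76, 73, 62, 60, 52, 51, 53, 66, 61, 81, 91, 117, 200, 198, 203, 205, 209, 212, 219, 215, 133, 131, 147, 146, 146, 145, 149, 146] [129, 182, 204, 209, 209, 217, 205, 145, 92, 100, 96, 93, 75, 54, 56, 49, 55, 54, 56, 57, 55, 48, 42, 45, 52, 70, 93, 106, 115, 119, 109, 101, 89, 75, 66]
```

View pics/z3.png

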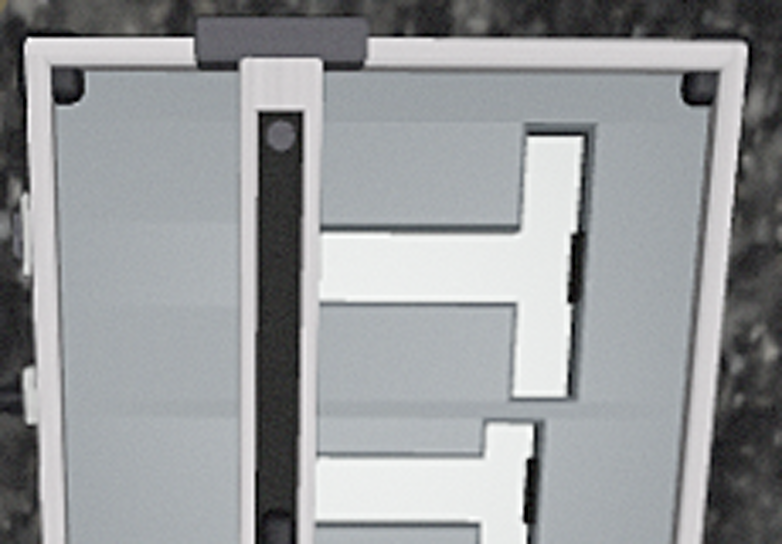

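```bash
cat > fitcase.py <<'E'
from h import *
def fit(name):
    c=load(name); g=cv2.cvtColor(c['image'],cv2.COLOR_RGB2GRAY).astype(float)
    ED={'L':((-.125,),0),'R':((.09,),0),'T':((.155,),1)}
    pts={k:[] for k in ED}
    for k in ED:
        for a in np.linspace(-.12,.145,60) if k!='T' else np.linspace(-.115,.08,50):
            v=ED[k][0][0]; base=np.array([v,a] if k!='T' else [a,v]); out=np.array([np.sign(v),0] if k!='T' else [0,1.])
            if k=='L' and -.055<a<.055: continue
            if k=='T' and -.085<a<-.01: continue
            offs=np.arange(-.005,.010,.0003)
            P=[[*case2w(base+out*o),.034] for o in offs]; uv=proj(c,P)
            if uv.min()<1 or uv[:,1].max()>305 or uv[:,0].max()>638: continue
            val=cv2.remap(g.astype(np.float32),uv[:,0].astype(np.float32).reshape(1,-1),uv[:,1].astype(np.float32).reshape(1,-1),cv2.INTER_LINEAR)[0]
            # frame ~205 -> dark; last crossing 140 descending
            idx=[i for i in range(len(val)-1) if val[i]>=145>val[i+1]]
            if not idx or val[:idx[0]].min()<100 : continue
            pts[k].append(pix2plane(c,uv[idx[0]],.034)[0,:2])
    for k in pts: pts[k]=np.array(pts[k])
    # solve th,t : robust
    from scipy.optimize import least_squares
    def res(p):
        th=p[2];R=np.array([[np.cos(th),np.sin(th)],[-np.sin(th),np.cos(th)]])
        o=[]
        for k in pts:
            q=(pts[k]-p[:2])@R.T
            o.append(q[:,0]+.125 if k=='L' else q[:,0]-.09 if k=='R' else q[:,1]-.155)
        return np.concatenate(o)
    s=least_squares(res,[*CASE['t'],CASE['th']],loss='soft_l1',f_scale=.0005)
    rr=res(s.x); print(name,{k:len(pts[k]) for k in pts},'fit',np.round(s.x,4),'rms',rr.std()*1000)
    i=0
    for k in pts: print(k,np.round(np.median(rr[i:i+len(pts[k])])*1000,2)); i+=len(pts[k])
if __name__=='__main__':
    import sys; fit(sys.argv[1])
E
python3 fitcase.py w1
```

```text
w1 {'L': 36, 'R': 60, 'T': 31} fit [ 0.5607 -0.1403  0.153 ] rms 1.063205173685302
L 2.32
R -0.17
T -0.0
```

```bash
python3 - <<'E'
from h import *
c=load('w1'); hsv=cv2.cvtColor(c['image'],cv2.COLOR_RGB2HSV)
g=cv2.cvtColor(c['image'],cv2.COLOR_RGB2GRAY).astype(np.float32)
CASE['t']=np.array([0.5616,-0.1390]);CASE['th']=.153
# scan across floor edges at z=16
def edge(start,end):
    n=120; P=np.array([[*case2w(np.array(start)+(np.array(end)-start)*f),.016] for f in np.linspace(0,1,n)]); uv=proj(c,P).astype(np.float32)
    v=cv2.remap(g,uv[:,0].reshape(1,-1),uv[:,1].reshape(1,-1),cv2.INTER_LINEAR)[0]
    i=[i for i in range(n-1) if v[i]>=190>v[i+1]]
    return (np.array(start)+(np.array(end)-start)*(i[0]/(n-1)))*1000 if i else None
S=lambda *a:np.array(a)
print('scraper x 46.5',[edge(S(.04,y),S(.055,y)) for y in(.06,.065,.12,.125)])
print('scraper top y 131.5',[edge(S(x,.12),S(x,.14)) for x in(.036,.04)])
print('scr handle top y 102.5',[edge(S(x,.092),S(x,.11)) for x in(-.02,0,.015)])
print('film x 36.5',[edge(S(.028,y),S(.045,y)) for y in(.007,.035,.038)])
print('film bar top y 32.5',[edge(S(x,.022),S(x,.045)) for x in(-.02,-.01,.005)])
print('grind x 66.5',[edge(S(.055,y),S(.075,y)) for y in(-.048,-.028)])
print('grind top -21.5',[edge(S(x,-.035),S(x,-.015)) for x in(-.01,.02,.05)])
print('thick x 56.5',[edge(S(.045,y),S(.065,y)) for y in(-.115,-.085)])
print('thick top -76.5',[edge(S(x,-.09),S(x,-.07)) for x in(.02,.03,.04)])
E
```

```text
scraper x 46.5 [array([46.42857143, 60.        ]), array([46.17647059, 65.        ]), array([ 46.42857143, 120.        ]), array([ 46.17647059, 125.        ])]
scraper top y 131.5 [array([ 36.        , 130.92436975]), array([ 40.        , 130.92436975])]
scr handle top y 102.5 [array([-20.        , 102.43697479]), array([  0.        , 101.98319328]), array([ 15.        , 101.98319328])]
film x 36.5 [array([36.28571429,  7.        ]), array([36.57142857, 35.        ]), array([36.57142857, 38.        ])]
film bar top y 32.5 [array([-20.        ,  32.05042017]), array([-10.        ,  32.05042017]), array([ 5.        , 32.05042017])]
grind x 66.5 [array([ 64.57983193, -48.        ]), array([ 64.41176471, -28.        ])]
grind top -21.5 [array([-10.        , -22.89915966]), array([ 20.        , -22.89915966]), array([ 50.        , -22.73109244])]
thick x 56.5 [array([  56.09243697, -115.        ]), array([ 55.92436975, -85.        ])]
thick top -76.5 [array([ 20.       , -78.7394958]), array([ 30.       , -78.7394958]), array([ 40.       , -78.7394958])]
```

```bash
sed -i "s/^CASE=.*/CASE=dict(t=np.array([0.5616,-0.1390]),th=0.153)/" h.py; python3 - <<'E'
from h import *
c=load('w1')
g=cv2.cvtColor(c['image'],cv2.COLOR_RGB2GRAY).astype(np.float32)
print(c['world_from_camera'][:3,3])
def edge(start,end):
    n=120; P=np.array([[*case2w(np.array(start)+(np.array(end)-start)*f),.016] for f in np.linspace(0,1,n)]); uv=proj(c,P).astype(np.float32)
    v=cv2.remap(g,uv[:,0].reshape(1,-1),uv[:,1].reshape(1,-1),cv2.INTER_LINEAR)[0]
    i=[i for i in range(n-1) if v[i]>=190>v[i+1]]
    return (np.array(start)+(np.array(end)-start)*(i[0]/(n-1)))*1000 if i else None
S=lambda *a:np.array(a)
print('grind bot -54.5',[edge(S(x,-.045),S(x,-.06)) for x in(-.01,.02,.05)])
print('thick bot -123.5',[edge(S(x,-.11),S(x,-.13)) for x in(.02,.03,.04)])
print('film bot 0.5',[edge(S(.028,.02),S(.028,-.007))])
print('top of lever',proj(c,[*case2w([-.049,-.133]),.101]))
plan(case2w([-.049,-.105]),0.20,CASE['th'])
plan(case2w([-.049,-.105]),0.079,CASE['th'])
plan(case2w([-.049,-.170]),0.079,CASE['th'])
E
```

```text
[ 0.49517013 -0.09833626  0.41777695]
grind bot -54.5 [array([-10.        , -53.69747899]), array([ 20.        , -53.57142857]), array([ 50.        , -53.82352941])]
thick bot -123.5 [array([  20.        , -122.10084034]), array([  30.        , -122.10084034]), array([  40.        , -121.93277311])]
film bot 0.5 [array([28.        ,  0.94117647])]
top of lever [[330.56306502 334.96258339]]
shift cm [ 4.94 -8.49  1.19] rot [ 0.001 -0.001 -0.   ] | [ 0.5044 -0.1682  0.3374] j [-0.32  0.17  1.79 -0.    1.18 -0.48] F [ 0.6 -0.7 -0.1] t 1.42 w 0.004
shift cm [17.04 -8.49  1.2 ] rot [ 0.001 -0.001 -0.   ] | [ 0.5044 -0.1682  0.3374] j [-0.32  0.17  1.79 -0.    1.18 -0.48] F [ 0.6 -0.7 -0.1] t 1.42 w 0.004
shift cm [ 17.04 -14.99   1.2 ] rot [ 0.001 -0.001 -0.   ] | [ 0.5044 -0.1682  0.3374] j [-0.32  0.17  1.79 -0.    1.18 -0.48] F [ 0.6 -0.7 -0.1] t 1.42 w 0.004
```

```bash
sed -i "s/^CASE=.*/CASE=dict(t=np.array([0.5616,-0.1386]),th=0.153)/" h.py; python3 - <<'E'
from h import *
c=load('top0'); print(pix2plane(c,[507,146],.19),pix2plane(c,[446,149],.117))
print(case2w([-.049,-.19]))
E
```

```text
[[ 0.73067781 -0.32595293  0.19      ]] [[ 0.74390653 -0.21095492  0.117     ]]
[ 0.54212912 -0.33384826]
```

Emit:
{"name": "step_arm", "arguments": {"motion": [[-1, [5, -4, 0.6], [0, 0, 0]], [-1, [5, -8.5, 1.2], [0, 0, 0]], [-1, [8, -8.5, 1.2], [0, 0, 0]], [-1, [11, -8.5, 1.2], [0, 0, 0]], [-1, [14, -8.5, 1.2], [0, 0, 0]], [-1, [17, -8.5, 1.2], [0, 0, 0]], [-1, [17, -8.5, 1.2], [0, 0, 0]]]}}

```text
time: 2.0
eef_pos: [0.5259, -0.2501, 0.1624]
tool_rot: [0.702, -0.052, 0.708, 0.055]
wrist_force: [-1.5, 1.9, -0.1]
width: 0.006
```

```bash
python3 - <<'E'
from h import *
tool()
plan(case2w([-.049,-.171]),0.079,CASE['th'])
snap('wrist','w2')
E
```

```text
tip [ 0.5252 -0.2498  0.0744] xax [-0.008  0.004 -1.   ] zyaw 0.1514
shift cm [-0.49 -6.62  0.33] rot [-0.002 -0.007 -0.005] | [ 0.5259 -0.2501  0.1624] j [-0.45  0.46  1.83 -0.    0.86 -0.6 ] F [-1.5  1.9 -0.1] t 2.0 w 0.006
```

View pics/w2.png

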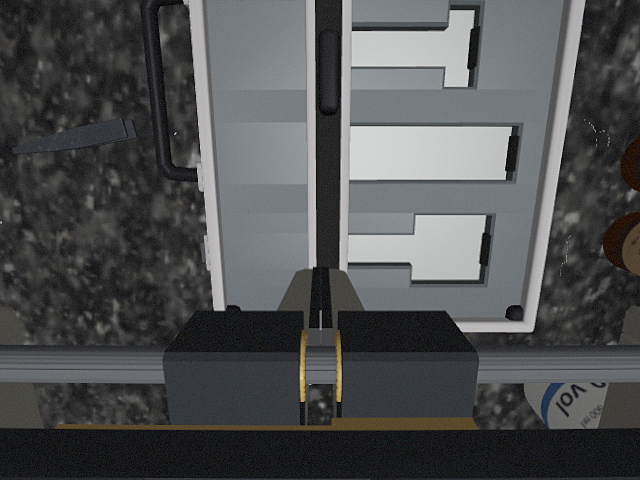

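Emit:
{"name": "step_arm", "arguments": {"motion": [[-1, [0, -1, 0.2], [0, 0, 0]], [-1, [0, -1.5, 0.3], [0, 0, 0]], [-1, [0, -2.5, 0.3], [0, 0, 0]], [-1, [0, -3.5, 0.3], [0, 0, 0]], [-1, [0, -4.5, 0.3], [0, 0, 0]], [-1, [0, -5.5, 0.3], [0, 0, 0]], [-1, [0, -6.0, 0.3], [0, 0, 0]], [-1, [0, -6.5, 0.3], [0, 0, 0]], [-1, [0, -6.5, 0.3], [0, 0, 0]], [-1, [0, -6.5, 0.3], [0, 0, 0]]]}}

```text
time: 2.88
eef_pos: [0.5428, -0.3141, 0.1675]
tool_rot: [0.705, -0.054, 0.705, 0.054]
wrist_force: [-0.8, 0.5, -0.7]
width: 0.009
```

```bash
python3 - <<'E'
from h import *
tool()
plan(case2w([-.049,-.171]),0.079,CASE['th'])
snap('side','s3')
E
```

```text
tip [ 0.5428 -0.3141  0.0795] xax [-0. -0. -1.] zyaw 0.1538
shift cm [ 0.05 -0.04 -0.37] rot [ 0.001 -0.     0.   ] | [ 0.5428 -0.3141  0.1675] j [-0.53  0.51  1.73 -0.    0.9  -0.68] F [-0.8  0.5 -0.7] t 2.88 w 0.009
```

View pics/s3.png

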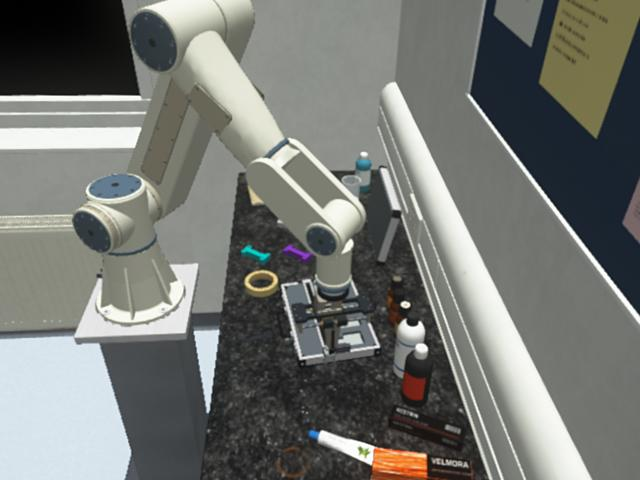

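Emit:
{"name": "step_arm", "arguments": {"motion": [[-1, [0, -0.2, -0.3], [0, 0, 0]], [-1, [0, -0.4, -0.3], [0, 0, 0]], [-1, [0, -0.4, -0.3], [0, 0, 0]], [-1, [0, -0.4, -0.3], [0, 0, 0]]]}}

```text
time: 3.27
eef_pos: [0.5402, -0.3166, 0.1676]
tool_rot: [0.705, -0.053, 0.705, 0.055]
wrist_force: [0.7, 8.1, 2.5]
width: 0.006
```

```bash
python3 - <<'E'
from h import *
plan(case2w([-.049,-.175]),0.079,CASE['th'])
c=snap('side','s3'); im=c['image'][:,:,::-1]; cv2.imwrite('pics/z4.png',cv2.resize(im[270:370,270:390],None,fx=5,fy=5,interpolation=cv2.INTER_CUBIC))
E
```

```text
shift cm [ 0.06 -0.23 -0.07] rot [ 0.001 -0.    -0.003] | [ 0.5402 -0.3166  0.1676] j [-0.53  0.51  1.73  0.    0.9  -0.69] F [0.7 8.1 2.5] t 3.27 w 0.006
```

View pics/z4.png

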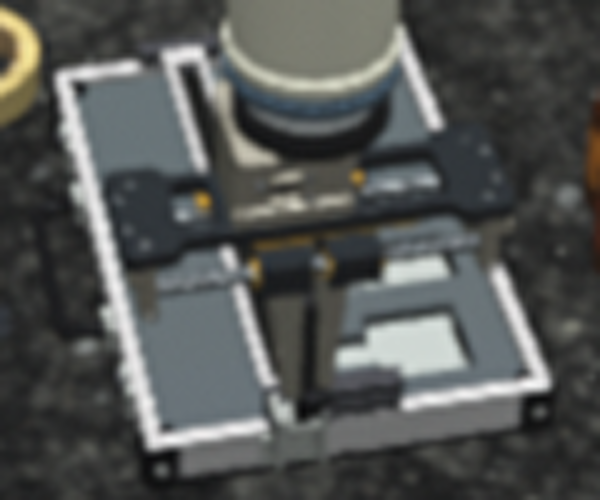

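Emit:
{"name": "step_arm", "arguments": {"motion": [[-1, [0, 1, 0], [0, 0, 0]], [-1, [-2, 3, 0], [0, 0, 0]], [-1, [-4, 6, 0.5], [0, 0, 0]], [-1, [-4, 10, 1.5], [0, 0, 0]], [-1, [-4, 14, 2.5], [0, 0, 0]], [-1, [-4, 17.3, 3.3], [0, 0, 0]], [-1, [-4, 17.3, 3.3], [0, 0, 0]], [-1, [-4, 17.3, 3.3], [0, 0, 0]], [-1, [-4, 17.3, 3.3], [0, 0, 0]]]}}

```text
time: 4.07
eef_pos: [0.5465, -0.1421, 0.2078]
tool_rot: [0.705, -0.055, 0.705, 0.055]
wrist_force: [-0.2, -0.7, -0.4]
width: 0.009
```

```bash
python3 - <<'E'
from h import *
plan(case2w([-.013,0]),0.056,CASE['th'])
c=snap('wrist','w4')
E
```

```text
shift cm [6.38 0.12 0.24] rot [0.002 0.    0.001] | [ 0.5465 -0.1421  0.2078] j [-0.26  0.37  1.85 -0.    0.92 -0.41] F [-0.2 -0.7 -0.4] t 4.07 w 0.009
```

View pics/w4.png

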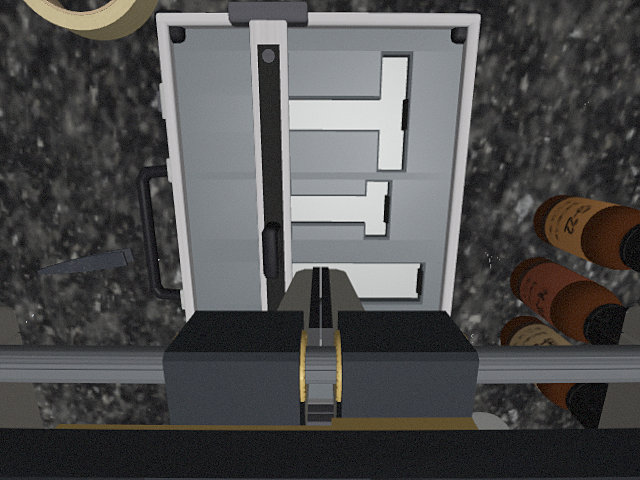

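```bash
python3 - <<'E'
from h import *
c=load('w4'); print(proj(c,[[*case2w(p),.07] for p in [(-.049,0),(-.049,.018),(-.049,-.018)]]))
E
```

```text
[[268.45838452 254.68928124]
 [267.46551668 227.86788366]
 [269.42095448 280.47224255]]
```

Emit:
{"name": "step_arm", "arguments": {"motion": [[-1, [2, 0.1, 0.2], [0, 0, 0]], [-1, [4, 0.1, 0.2], [0, 0, 0]], [-1, [6.4, 0.1, 0.2], [0, 0, 0]], [-1, [6.4, 0.1, 0.2], [0, 0, 0]], [-1, [6.4, 0.1, 0.2], [0, 0, 0]]]}}

```text
time: 4.53
eef_pos: [0.5475, -0.1418, 0.1428]
tool_rot: [0.704, -0.054, 0.706, 0.054]
wrist_force: [-0.5, 0.2, 0.6]
width: 0.003
```

```bash
python3 - <<'E'
from h import *
plan(case2w([-.072,0]),0.056,CASE['th'])
E
```

```text
shift cm [-0.1   0.09 -5.76] rot [-0.001 -0.003 -0.001] | [ 0.5475 -0.1418  0.1428] j [-0.26  0.46  1.88 -0.    0.8  -0.41] F [-0.5  0.2  0.6] t 4.53 w 0.003
```

Emit:
{"name": "step_arm", "arguments": {"motion": [[-1, [0, 0, -1.2], [0, 0, 0]], [-1, [0, 0, -2.2], [0, 0, 0]], [-1, [0, 0, -3.2], [0, 0, 0]], [-1, [0, 0, -4.2], [0, 0, 0]], [-1, [0, 0, -5.0], [0, 0, 0]], [-1, [0, 0, -5.5], [0, 0, 0]], [-1, [0, 0, -5.9], [0, 0, 0]], [-1, [0, 0, -5.9], [0, 0, 0]], [-1, [0, 0, -5.9], [0, 0, 0]], [-1, [0, 0, -5.9], [0, 0, 0]]]}}

```text
time: 5.37
eef_pos: [0.4898, -0.1496, 0.1434]
tool_rot: [0.705, -0.054, 0.705, 0.055]
wrist_force: [-0.2, 0.1, 0.2]
width: 0.005
```

```bash
python3 - <<'E'
from h import *
plan(case2w([-.072,0]),0.056,CASE['th'])
snap('wrist','w5')
E
```

```text
shift cm [-0.06 -0.    0.07] rot [ 0.001 -0.001 -0.001] | [ 0.4898 -0.1496  0.1434] j [-0.3   0.4   2.    0.    0.75 -0.45] F [-0.2  0.1  0.2] t 5.37 w 0.005
```

View pics/w5.png

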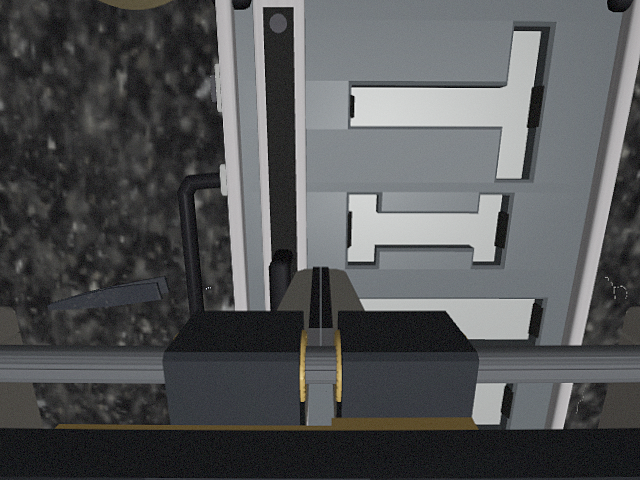

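Emit:
{"name": "step_arm", "arguments": {"motion": [[-1, [0, 0, -0.3], [0, 0, 0]], [-1, [0, 0, -0.5], [0, 0, 0]], [-1, [0, 0, -0.5], [0, 0, 0]], [-1, [0, 0, -0.5], [0, 0, 0]]]}}

```text
time: 5.75
eef_pos: [0.4869, -0.1505, 0.1439]
tool_rot: [0.706, -0.054, 0.704, 0.054]
wrist_force: [8.5, 4.0, -4.6]
width: 0.006
```

```bash
python3 - <<'E'
from h import *
plan(case2w([-.072,0]),0.056,CASE['th'])
c=load('w5'); print(proj(c,[[*case2w(p),.046] for p in [(-.082,.1),(-.106,.1)]]))
c=load('w4'); print(proj(c,[[*case2w(p),.046] for p in [(-.037,.07),(-.061,.07)]]))
E
```

```text
shift cm [-0.01  0.03  0.36] rot [0.    0.004 0.001] | [ 0.4869 -0.1505  0.1439] j [-0.3   0.39  2.01  0.    0.74 -0.46] F [ 8.5  4.  -4.6] t 5.75 w 0.006
[[300.21489278  80.88961366]
 [249.57860639  80.97003657]]
[[287.83804101 144.4230418 ]
 [252.13312156 144.40490565]]
```

```bash
python3 - <<'E'
from h import *
c=load('top0')
p=lambda u:np.round(pix2plane(c,u,.022)[0,:2],4)
print('film',p([285.3,215.25]),'ends',p([150+458/3.3,170+100/3.3]),p([150+438/3.3,170+197/3.3]))
print('scr blade',p([218.6,189.46]),'handle end',p([150+193/3.3,170+178/3.3]))
print('thick stem end',p([150+196/3.3,170+407/3.3]),'head far',p([150+238/3.3,170+272/3.3]))
print('timer',p([167.7,246]),'purple',p([284,266]))
plan([0.5,0.15],.2,.2)
E
```

```text
film [0.5991 0.1742] ends [0.6373 0.1655] [0.5622 0.1805]
scr blade [0.665 0.344] handle end [0.5768 0.3683]
thick stem end [0.4022 0.363 ] head far [0.5047 0.3328]
timer [0.5209 0.4697] purple [0.4705 0.1768]
shift cm [-14.41  29.48   5.94] rot [-0.047  0.004  0.001] | [ 0.4869 -0.1505  0.1439] j [-0.3   0.39  2.01  0.    0.74 -0.46] F [ 8.5  4.  -4.6] t 5.75 w 0.006
```

Emit:
{"name": "step_arm", "arguments": {"motion": [[-1, [-3, 0.2, 1], [0, 0, 0]], [-1, [-7, 1, 1], [0, 0, 0]], [-1, [-11, 3, 2], [0, 0, 0]], [-1, [-15, 6, 3], [0, 0, 0]], [-1, [-17, 10, 4], [0, 0, 0]], [-1, [-17, 14, 5], [0, 0, 0]], [-1, [-17, 18, 6], [0, 0, 0]], [-1, [-17, 22, 7], [0, 0, 0]], [-1, [-17, 26, 7.5], [0, 0, 0]], [-1, [-17, 29, 8], [0, 0, 0]], [-1, [-17, 29, 8], [0, 0, 0]], [-1, [-17, 29, 8], [0, 0, 0]]]}}

```text
time: 6.75
eef_pos: [0.5192, 0.1501, 0.3133]
tool_rot: [0.705, -0.056, 0.705, 0.056]
wrist_force: [0.1, -1.2, 0.6]
width: 0.004
```

Emit:
{"name": "step_arm", "arguments": {"motion": [[1, [0, 0, 0], [0, 0, 0]], [1, [0, 0, 0], [0, 0, 0]]]}}

```text
time: 6.92
eef_pos: [0.5196, 0.147, 0.3134]
tool_rot: [0.705, -0.054, 0.705, 0.054]
wrist_force: [-0.3, -0.4, -0.5]
width: 0.126
```

```bash
python3 - <<'E'
from h import *
tool(); c=snap('wrist','w6');snap('side','s6');snap('top','t6')
im=load('s6')['image'][:,:,::-1]; cv2.imwrite('pics/z6.png',cv2.resize(im[270:370,270:390],None,fx=5,fy=5,interpolation=cv2.INTER_CUBIC))
E
```

```text
tip [0.5195 0.1469 0.2254] xax [-0.001 -0.001 -1.   ] zyaw 0.1531
```

View pics/w6.png

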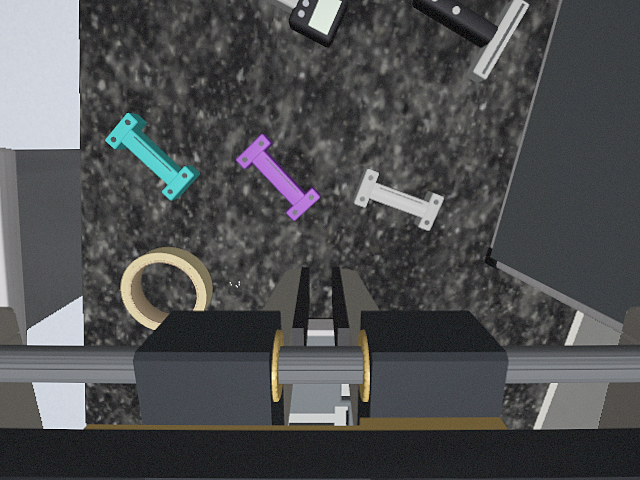

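View pics/z6.png

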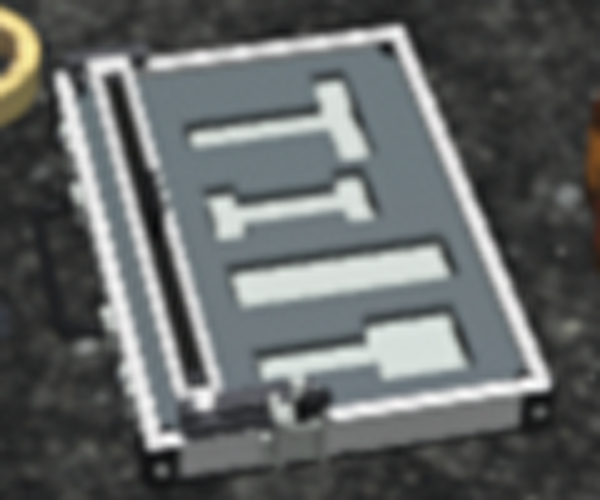

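```bash
python3 - <<'E'
from h import *
cv2.imwrite('pics/z7.png',cv2.resize(load('t6')['image'][100:250,150:330,::-1],None,fx=4,fy=4,interpolation=cv2.INTER_CUBIC))
cv2.imwrite('pics/z8.png',cv2.resize(load('s6')['image'][140:290,300:430,::-1],None,fx=4,fy=4,interpolation=cv2.INTER_CUBIC))
E
```

```text
(no output)
```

View pics/z7.png

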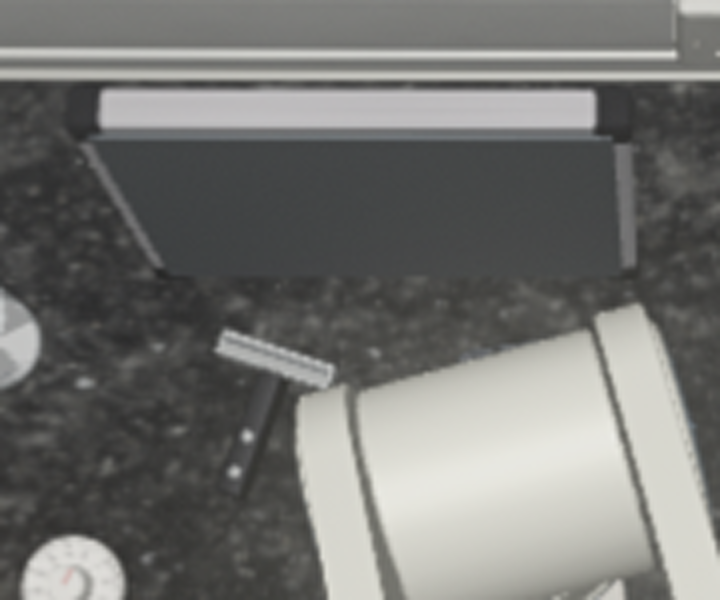

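View pics/z8.png

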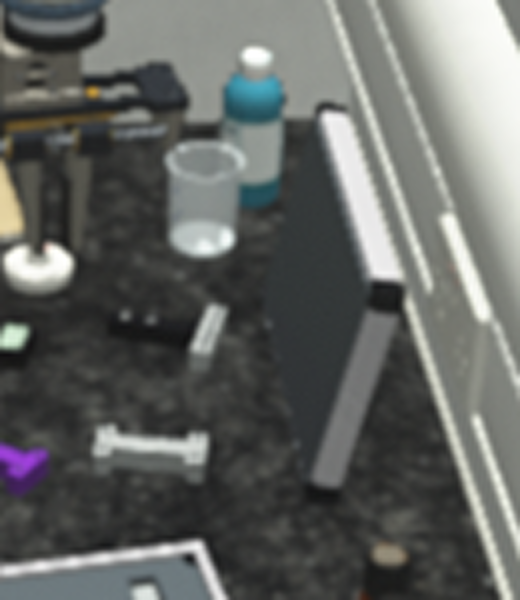

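```bash
cat > seg.py <<'E'
from h import *
def comps(c,mask,amin=150):
    n,l,s,ce=cv2.connectedComponentsWithStats(mask.astype(np.uint8))
    return [(l==i,s[i],ce[i]) for i in range(1,n) if s[i,4]>amin]
def axis(c,m,z=.022):
    """world-plane centroid and PCA of mask pixels"""
    v,u=np.nonzero(m); P=pix2plane(c,np.c_[u,v],z)[:,:2]
    rect=cv2.minAreaRect((P*1000).astype(np.float32))
    o=P.mean(0); w,V=np.linalg.eigh(np.cov((P-o).T)); a=V[:,1]
    return P,o,np.arctan2(a[1],a[0]),rect
E
python3 - <<'E'
from seg import *
c=load('t6'); print(pix2plane(c,[[150+160/4,100+275/4],[150+635/4,100+275/4]],0))
print(pix2plane(load('s6'),[377.5,262.5],0))
c=load('w6'); hsv=cv2.cvtColor(c['image'],cv2.COLOR_RGB2HSV)
m=(hsv[...,2]>115)&(hsv[...,1]<40); m[:150]=0;m[245:]=0;m[:,:340]=0;m[:,460:]=0
for mm,s,ce in comps(c,m):
    P,o,a,rect=axis(c,mm); print(s,ce,o,a,rect)
E
```

```text
[[0.7231163  0.4232216  0.        ]
 [0.72349842 0.11537477 0.        ]]
[[0.72918244 0.13207142 0.        ]]
[ 354  167   90   64 1989] [397.7124183 199.3092006] [0.59932133 0.17482034] 2.942633750041942 ((600.2405395507812, 174.98544311523438), (42.12760543823242, 89.68524169921875), 78.22825622558594)
```

```bash
python3 - <<'E'
from h import *
plan([.6002,.1750],.10,-.202+np.pi/2)
E
```

```text
shift cm [12.56  1.57  8.37] rot [-1.217 -0.     0.   ] | [0.5198 0.1469 0.3137] j [ 0.27  0.21  1.8  -0.    1.13  0.12] F [0.3 0.7 0.5] t 7.07 w 0.26
```

Emit:
{"name": "step_arm", "arguments": {"motion": [[0, [2, 0.2, 1], [-0.12, 0, 0]], [0, [3, 0.4, 2], [-0.24, 0, 0]], [0, [4, 0.6, 3], [-0.36, 0, 0]], [0, [5, 0.8, 4], [-0.48, 0, 0]], [0, [6, 1, 5], [-0.6, 0, 0]], [0, [7, 1.2, 6], [-0.72, 0, 0]], [0, [8, 1.4, 7], [-0.84, 0, 0]], [0, [10, 1.6, 8], [-0.96, 0, 0]], [0, [12, 1.6, 8.4], [-1.08, 0, 0]], [0, [12.6, 1.6, 8.4], [-1.217, 0, 0]], [0, [12.6, 1.6, 8.4], [-1.217, 0, 0]], [0, [12.6, 1.6, 8.4], [-1.217, 0, 0]]]}}

```text
time: 8.07
eef_pos: [0.6003, 0.176, 0.1875]
tool_rot: [0.548, -0.446, 0.549, 0.447]
wrist_force: [0.1, 0.2, 0.1]
width: 0.5
```

```bash
python3 - <<'E'
from h import *
tool()
plan([.6002,.1750],.011,-.202+np.pi/2)
snap('wrist','w7')
E
```

```text
tip [0.6002 0.176  0.0995] xax [-0.001 -0.    -1.   ] zyaw 1.367
shift cm [ 8.85 -0.02 -0.1 ] rot [-0.002 -0.    -0.001] | [0.6003 0.176  0.1875] j [ 0.28  0.48  1.72 -0.    0.94 -1.08] F [0.1 0.2 0.1] t 8.07 w 0.5
```

View pics/w7.png

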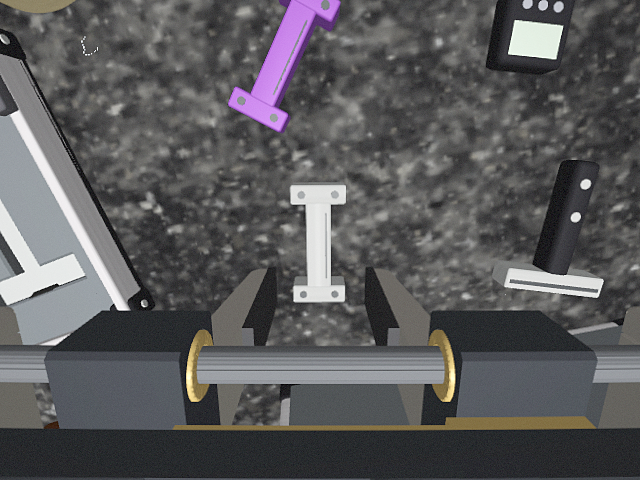

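Emit:
{"name": "step_arm", "arguments": {"motion": [[0, [3, 0, -0.1], [0, 0, 0]], [0, [6, 0, -0.1], [0, 0, 0]], [0, [8, 0, -0.1], [0, 0, 0]], [0, [8.8, 0, -0.1], [0, 0, 0]], [0, [8.8, 0, -0.1], [0, 0, 0]], [0, [8.8, 0, -0.1], [0, 0, 0]], [-1, [8.8, 0, -0.1], [0, 0, 0]], [-1, [8.8, 0, -0.1], [0, 0, 0]], [-1, [8.8, 0, -0.1], [0, 0, 0]], [-1, [8.8, 0, -0.1], [0, 0, 0]], [-1, [8.8, 0, -0.1], [0, 0, 0]]], "grip_force": 30}}

```text
time: 9.03
eef_pos: [0.6004, 0.176, 0.1004]
tool_rot: [0.548, -0.448, 0.547, 0.447]
wrist_force: [-0.4, -0.3, 6.2]
width: 0.192
```

Emit:
{"name": "step_arm", "arguments": {"motion": [[-1, [-2, 0, 0], [0, 0, 0]], [-1, [-5, 0, 0], [0, 0, 0]], [-1, [-8, 0, 0], [0, 0, 0]], [-1, [-9, 0, 0], [0, 0, 0]], [-1, [-9, 0, 0], [0, 0, 0]]]}}

```text
time: 9.45
eef_pos: [0.6015, 0.1764, 0.1924]
tool_rot: [0.549, -0.448, 0.546, 0.447]
wrist_force: [0.7, 1.0, -2.2]
width: 0.194
```

```bash
python3 - <<'E'
from h import *
tool()
plan(case2w([-.010,.022]),.11,CASE['th']+np.pi/2)
snap('wrist','w8')
E
```

```text
tip [0.6019 0.1765 0.1044] xax [ 0.005  0.001 -1.   ] zyaw 1.371
shift cm [ -0.63  -0.64 -29.95] rot [-0.353  0.002  0.005] | [0.6015 0.1764 0.1924] j [ 0.28  0.47  1.72  0.    0.94 -1.09] F [ 0.7  1.  -2.2] t 9.45 w 0.194
```

View pics/w8.png

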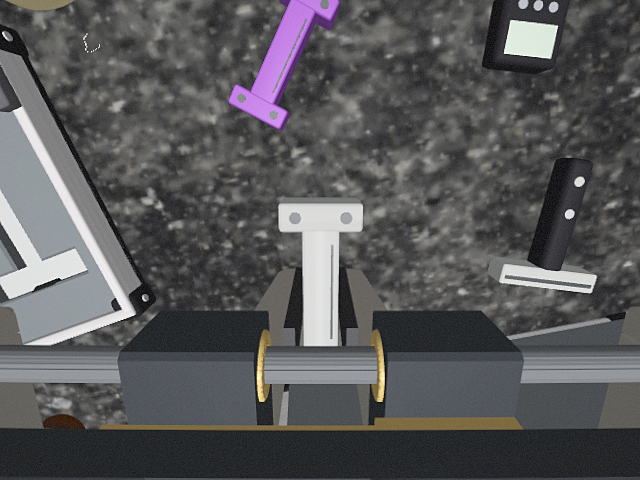

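```bash
cat > held.py <<'E'
from h import *
def held(name,pts,z):
    """pixel pts -> coords in tool frame along (tool y, tool z) relative to tip axis, on plane z"""
    c=load(name); s=r.read_state(); q=s['tool_rot']; R=Ro.from_quat([q[1],q[2],q[3],q[0]]).as_matrix()
    P=pix2plane(c,pts,z); d=(P-s['eef_pos'])@R
    return np.round(d*1000,1)
E
python3 - <<'E'
from held import *
for z in(.112,.115,.118): print(z,held('w8',[[278.5,204],[363,204],[279,231],[363,231],[303,231],[339,231]],z).tolist())
E
```

```text
0.112 [[78.3, 42.5, -18.8], [78.3, 42.5, 20.4], [78.3, 29.6, -19.0], [78.4, 29.6, 20.8], [78.3, 29.6, -7.6], [78.3, 29.6, 9.4]]
0.115 [[75.3, 43.0, -18.5], [75.3, 43.0, 20.0], [75.3, 30.3, -18.6], [75.4, 30.3, 20.4], [75.3, 30.3, -7.5], [75.3, 30.3, 9.3]]
0.118 [[72.3, 43.5, -18.1], [72.3, 43.4, 19.7], [72.3, 31.1, -18.2], [72.4, 31.0, 20.0], [72.3, 31.1, -7.3], [72.3, 31.0, 9.1]]
```

Emit:
{"name": "step_arm", "arguments": {"motion": [[-1, [-0.6, 0, -3.5], [-0.05, 0, 0]], [-1, [-0.6, -0.2, -7], [-0.1, 0, 0]], [-1, [-0.6, -0.2, -10.5], [-0.15, 0, 0]], [-1, [-0.6, -0.3, -14], [-0.2, 0, 0]], [-1, [-0.6, -0.4, -17.5], [-0.25, 0, 0]], [-1, [-0.6, -0.5, -21], [-0.3, 0, 0]], [-1, [-0.6, -0.6, -24.5], [-0.353, 0, 0]], [-1, [-0.6, -0.6, -28], [-0.353, 0, 0]], [-1, [0, -0.6, -29.9], [-0.353, 0, 0]], [-1, [2, -0.6, -29.9], [-0.353, 0, 0]], [-1, [3.5, -0.6, -29.9], [-0.353, 0, 0]], [-1, [3.5, -0.6, -29.9], [-0.353, 0, 0]]]}}

```text
time: 10.5
eef_pos: [0.5436, -0.1183, 0.1501]
tool_rot: [0.459, -0.534, 0.462, 0.539]
wrist_force: [-0.7, 0.9, -1.8]
width: 0.192
```

Emit:
{"name": "step_arm", "arguments": {"motion": [[-1, [0, 0, 0], [0, 0, 0]], [-1, [0, 0, 0], [0, 0, 0]], [-1, [0, 0, 0], [0, 0, 0]]]}}

```text
time: 10.75
eef_pos: [0.547, -0.118, 0.155]
tool_rot: [-0.46, 0.537, -0.46, -0.537]
wrist_force: [0.2, -0.0, -1.6]
width: 0.192
```

```bash
python3 - <<'E'
from h import *
tool()
plan(case2w([-.010,.022]),.06,CASE['th']+np.pi/2)
snap('wrist','w9')
E
```

```text
tip [ 0.547 -0.118  0.067] xax [ 0. -0. -1.] zyaw 1.7246
shift cm [ 0.7  -0.13 -0.06] rot [ 0.001 -0.     0.   ] | [ 0.547 -0.118  0.155] j [-0.22  0.44  1.89  0.    0.81 -1.94] F [ 0.2 -0.  -1.6] t 10.75 w 0.192
```

View pics/w9.png

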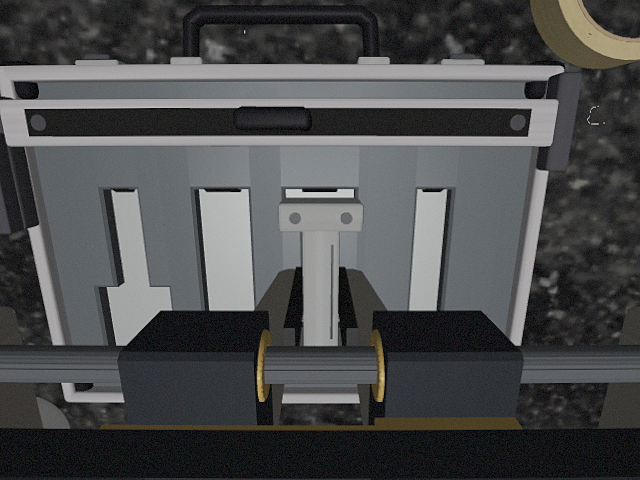

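```bash
python3 - <<'E'
from held import *
print('plate outer',held('w9',[[278.5,204],[363,204],[279,231],[363,231]],.0765).tolist())
for z in(.026,.024,.016): print('cutout',held('w9',[[282,187],[358,187],[286,189],[355,189]],z).tolist())
c=load('w9'); print(c['world_from_camera'][:3,3])
im=c['image'][160:330,180:460,::-1]; cv2.imwrite('pics/z9.png',cv2.resize(im,None,fx=2.8,fy=2.8,interpolation=cv2.INTER_CUBIC))
E
```

```text
plate outer [[78.7, 44.1, -19.3], [78.7, 44.1, 19.5], [78.7, 31.4, -19.5], [78.7, 31.3, 19.8]]
cutout [[129.2, 46.4, -23.0], [129.2, 46.4, 22.4], [129.2, 45.2, -20.7], [129.2, 45.2, 20.6]]
cutout [[131.2, 46.2, -23.2], [131.2, 46.2, 22.6], [131.2, 45.0, -20.9], [131.2, 45.0, 20.8]]
cutout [[139.2, 45.4, -24.1], [139.2, 45.3, 23.5], [139.2, 44.1, -21.6], [139.2, 44.1, 21.6]]
[ 0.47889132 -0.12872855  0.23539552]
```

View pics/z9.png

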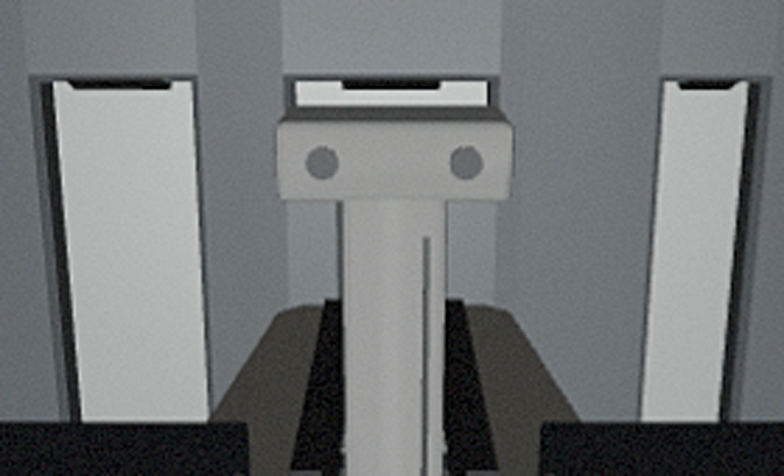

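Emit:
{"name": "step_arm", "arguments": {"motion": [[-1, [1, -0.1, 0], [0, 0, 0]], [-1, [2, -0.1, 0], [0, 0, 0]], [-1, [2.6, -0.1, 0], [0, 0, 0]], [-1, [2.9, -0.1, 0], [0, 0, 0]], [-1, [3.2, -0.1, 0], [0, 0, 0]], [-1, [3.2, -0.1, 0], [0, 0, 0]]]}}

```text
time: 11.3
eef_pos: [0.5476, -0.1181, 0.1221]
tool_rot: [0.46, -0.537, 0.46, 0.537]
wrist_force: [1.4, -0.7, -1.6]
width: 0.188
```

```bash
python3 - <<'E'
from h import *
tool()
plan(case2w([-.010,.022]),.0315,CASE['th']+np.pi/2)
E
```

```text
tip [ 0.5476 -0.1181  0.0341] xax [-0.  0. -1.] zyaw 1.724
shift cm [ 0.26 -0.07 -0.04] rot [ 0.  0. -0.] | [ 0.5476 -0.1181  0.1221] j [-0.22  0.49  1.9   0.    0.75 -1.94] F [ 1.4 -0.7 -1.6] t 11.3 w 0.188
```

Emit:
{"name": "step_arm", "arguments": {"motion": [[-1, [0.15, 0, 0], [0, 0, 0]], [-1, [0.3, 0, 0], [0, 0, 0]], [-1, [0.45, 0, 0], [0, 0, 0]], [-1, [0.5, 0, 0], [0, 0, 0]], [-1, [0.5, 0, 0], [0, 0, 0]]]}}

```text
time: 11.72
eef_pos: [0.5478, -0.1183, 0.1178]
tool_rot: [-0.46, 0.537, -0.46, -0.537]
wrist_force: [0.1, -0.3, 0.8]
width: 0.189
```

```bash
python3 - <<'E'
from h import *
tool()
plan(case2w([-.010,.022]),.0315,CASE['th']+np.pi/2)
snap('wrist','w10')
E
```

```text
tip [ 0.5478 -0.1183  0.0298] xax [ 0.001 -0.    -1.   ] zyaw 1.724
shift cm [-0.17 -0.06 -0.02] rot [ 0. -0.  0.] | [ 0.5478 -0.1183  0.1178] j [-0.22  0.5   1.91 -0.    0.74 -1.94] F [ 0.1 -0.3  0.8] t 11.72 w 0.189
```

View pics/w10.png

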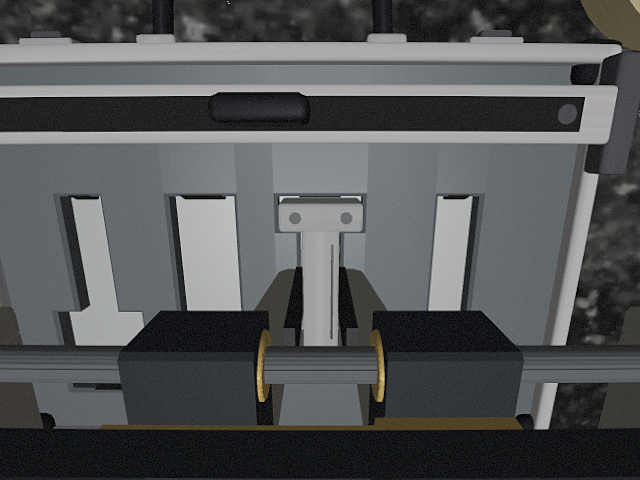

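Emit:
{"name": "step_arm", "arguments": {"motion": [[-1, [0.2, 0, 0], [0, 0, 0]], [-1, [0.4, 0, 0], [0, 0, 0]], [-1, [0.4, 0, 0], [0, 0, 0]]]}}

```text
time: 12.02
eef_pos: [0.5483, -0.1182, 0.1158]
tool_rot: [-0.461, 0.537, -0.46, -0.536]
wrist_force: [-5.7, 2.8, 25.4]
width: 0.189
```

```bash
python3 - <<'E'
from h import *
tool()
plan(case2w([-.010,.022]),.0315,CASE['th']+np.pi/2)
E
```

```text
tip [ 0.5484 -0.1182  0.0278] xax [ 0.001 -0.    -1.   ] zyaw 1.7239
shift cm [-0.37 -0.01 -0.02] rot [ 0.    -0.     0.001] | [ 0.5483 -0.1182  0.1158] j [-0.22  0.5   1.91  0.    0.73 -1.94] F [-5.7  2.8 25.4] t 12.02 w 0.189
```

Emit:
{"name": "step_arm", "arguments": {"motion": [[-1, [-0.2, 0, 0], [0, 0, 0]], [-0.2, [-0.3, 0, 0], [0, 0, 0]], [-0.2, [-0.3, 0, 0], [0, 0, 0]], [-0.2, [-0.3, 0, 0], [0, 0, 0]], [-0.2, [-3, 0, 0], [0, 0, 0]], [-0.2, [-7, 0, 0], [0, 0, 0]], [-0.2, [-10, 0, 0], [0, 0, 0]], [-0.2, [-10, 0, 0], [0, 0, 0]]]}}

```text
time: 12.68
eef_pos: [0.5503, -0.1187, 0.219]
tool_rot: [-0.462, 0.539, -0.459, -0.534]
wrist_force: [1.4, -0.2, 0.2]
width: 0.399
```

```bash
python3 - <<'E'
from h import *
tool()
plan(case2w([-.010,.022]),.0375,CASE['th'])
snap('wrist','w11')
c=snap('side','s11'); cv2.imwrite('pics/z11.png',cv2.resize(c['image'][270:370,270:390,::-1],None,fx=5,fy=5,interpolation=cv2.INTER_CUBIC))
E
```

```text
tip [ 0.551  -0.1189  0.131 ] xax [ 0.008 -0.002 -1.   ] zyaw 1.724
shift cm [9.35 0.25 0.09] rot [-1.571 -0.008  0.004] | [ 0.5503 -0.1187  0.219 ] j [-0.22  0.35  1.85  0.    0.94 -1.94] F [ 1.4 -0.2  0.2] t 12.68 w 0.399
```

View pics/w11.png

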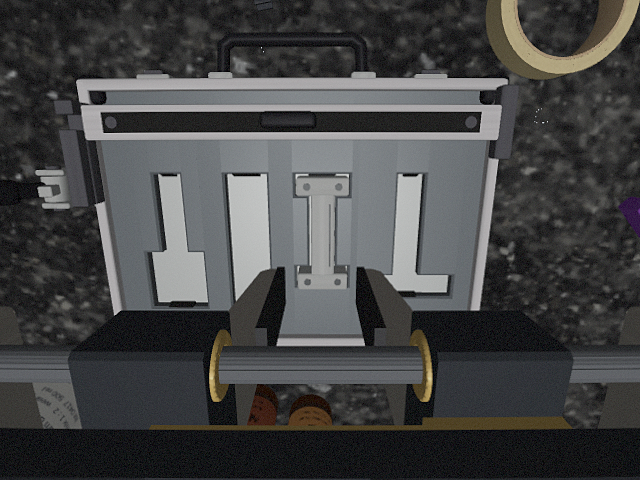

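View pics/z11.png

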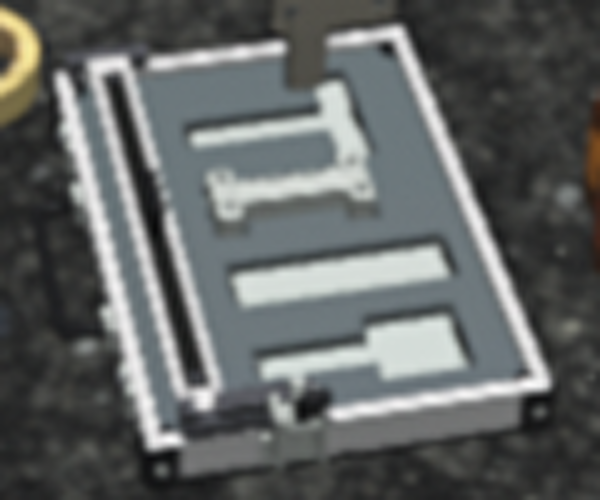

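Emit:
{"name": "step_arm", "arguments": {"motion": [[-1, [2, 0.2, 0], [0, 0, 0]], [-1, [4, 0.2, 0], [0, 0, 0]], [-1, [6, 0.2, 0], [0, 0, 0]], [-1, [8, 0.2, 0], [0, 0, 0]], [-1, [8.4, 0.2, 0], [0, 0, 0]], [-1, [8.4, 0.2, 0], [0, 0, 0]], [-1, [8.4, 0.2, 0], [0, 0, 0]]]}}

```text
time: 13.37
eef_pos: [0.5447, -0.1183, 0.1283]
tool_rot: [0.46, -0.536, 0.461, 0.538]
wrist_force: [1.0, 0.3, 0.1]
width: 0.005
```

```bash
python3 - <<'E'
from h import *
tool()
plan(case2w([-.010,.022]),.0380,CASE['th']+np.pi/2)
E
```

```text
tip [ 0.5445 -0.1182  0.0403] xax [-0.003  0.001 -1.   ] zyaw 1.7239
shift cm [ 0.23 -0.36 -0.07] rot [ 0.     0.001 -0.003] | [ 0.5447 -0.1183  0.1283] j [-0.22  0.48  1.91  0.    0.76 -1.94] F [1.  0.3 0.1] t 13.37 w 0.005
```

Emit:
{"name": "step_arm", "arguments": {"motion": [[-1, [0.1, -0.3, 0], [0, 0, 0]], [-1, [0.2, -0.3, 0], [0, 0, 0]], [-1, [0.3, -0.3, 0], [0, 0, 0]], [-1, [0.3, -0.3, 0], [0, 0, 0]]]}}

```text
time: 13.7
eef_pos: [0.5486, -0.1179, 0.1266]
tool_rot: [-0.46, 0.537, -0.46, -0.537]
wrist_force: [0.5, 0.5, -0.6]
width: 0.007
```

Emit:
{"name": "step_arm", "arguments": {"motion": [[-1, [0.2, 0, 0], [0, 0, 0]], [-1, [0.2, 0, 0], [0, 0, 0]], [-1, [0.2, 0, 0], [0, 0, 0]]]}}

```text
time: 13.95
eef_pos: [0.5488, -0.118, 0.1264]
tool_rot: [-0.46, 0.537, -0.46, -0.537]
wrist_force: [-5.2, 1.7, 21.3]
width: 0.007
```

```bash
python3 - <<'E'
from h import *
tool()
plan(case2w([-.010,.022]),.0380,CASE['th']+np.pi/2)
E
```

```text
tip [ 0.5488 -0.118   0.0384] xax [ 0.001 -0.    -1.   ] zyaw 1.7239
shift cm [ 0.04  0.05 -0.03] rot [ 0.    -0.     0.001] | [ 0.5488 -0.118   0.1264] j [-0.21  0.48  1.9   0.    0.76 -1.94] F [-5.2  1.7 21.3] t 13.95 w 0.007
```

Emit:
{"name": "step_arm", "arguments": {"motion": [[-1, [-3, 0, 0], [0, 0, 0]], [-1, [-6, 0, 2], [0, 0, 0]], [-1, [-9, 0, 6], [0, 0, 0]], [-1, [-11, 0, 10], [0.05, 0, 0]], [-1, [-11, 0, 14], [0.1, 0, 0]], [-1, [-11, 0, 18], [0.15, 0, 0]], [-1, [-11, 0, 22], [0.2, 0, 0]], [-1, [-11, 0, 26], [0.25, 0, 0]], [-1, [-11, 0, 30], [0.3, 0, 0]], [-1, [-11, -0.5, 32], [0.35, 0, 0]], [-1, [-11, -1, 34], [0.4, 0, 0]], [-1, [-11, -1, 34], [0.42, 0, 0]]]}}

```text
time: 14.95
eef_pos: [0.5067, 0.2229, 0.2349]
tool_rot: [0.563, -0.429, 0.561, 0.429]
wrist_force: [-0.8, -0.4, 1.1]
width: 0.008
```

Emit:
{"name": "step_arm", "arguments": {"motion": [[0, [0, 0, 0], [0, 0, 0]], [0, [0, 0, 0], [0, 0, 0]]]}}

```text
time: 15.12
eef_pos: [0.5063, 0.2189, 0.2345]
tool_rot: [0.561, -0.429, 0.562, 0.429]
wrist_force: [-0.7, 0.5, 0.0]
width: 0.127
```

```bash
python3 - <<'E'
from h import *
tool()
snap('wrist','w12')
E
```

```text
tip [0.5062 0.2188 0.1465] xax [-0.001 -0.001 -1.   ] zyaw 1.3055
```

View pics/w12.png

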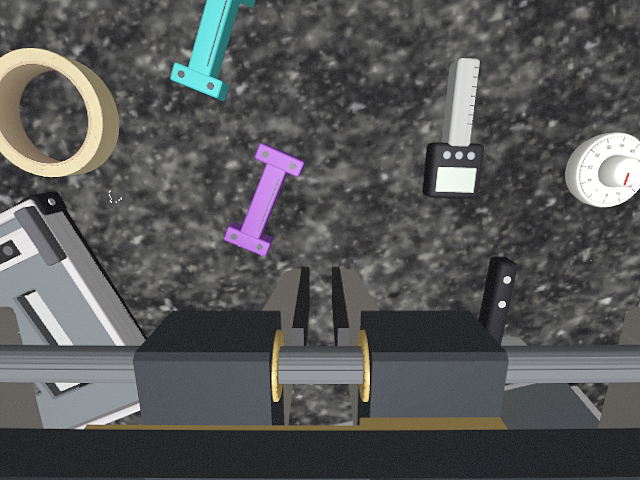

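```bash
python3 - <<'E'
from seg import *
c=load('w12'); hsv=cv2.cvtColor(c['image'],cv2.COLOR_RGB2HSV)
m=(hsv[...,2]>130)&(hsv[...,1]<60); m2=np.zeros_like(m); m2[50:150,435:490]=m[50:150,435:490]
for mm,s,ce in comps(c,m2): 
    P,o,a,rect=axis(c,mm); print('stem',s,o,a,rect)
m2=np.zeros_like(m); m2[160:200,428:485]=m[160:200,428:485]
for mm,s,ce in comps(c,m2): 
    P,o,a,rect=axis(c,mm); print('display',s,o,a,rect)
print(np.round(pix2plane(c,[[457,59],[480,59],[430,144],[484,145],[426,186],[480,187]],.022),4))
c=load('w7'); hsv=cv2.cvtColor(c['image'],cv2.COLOR_RGB2HSV)
m=(hsv[...,2]>130)&(hsv[...,1]<60); m2=np.zeros_like(m); m2[255:300,490:610]=m[255:300,490:610]
for mm,s,ce in comps(c,m2): 
    P,o,a,rect=axis(c,mm); print('blade',s,o,a,rect)
print(np.round(pix2plane(c,[[575,161],[554,272],[504,271],[603,281],[503,285],[600,296]],.022),4))
E
```

```text
stem [ 448   58   32   88 1928] [0.43520962 0.35532526] 2.847222062167378 ((435.73345947265625, 355.11785888671875), (18.184463500976562, 65.20661926269531), 73.61235809326172)
display [435 167  42  26 977] [0.49361617 0.3387565 ] 1.2693843020639772 ((493.6841125488281, 338.7369689941406), (32.62515640258789, 20.656269073486328), 73.25688934326172)
[[0.403  0.3559 0.022 ]
 [0.4076 0.3731 0.022 ]
 [0.46   0.3236 0.022 ]
 [0.4723 0.3661 0.022 ]
 [0.4926 0.314  0.022 ]
 [0.5053 0.3576 0.022 ]]
blade [ 504  268  100   32 1657] [0.66455485 0.34224888] 1.2405680503278589 ((667.3424072265625, 341.8060302734375), (75.16553497314453, 21.146793365478516), 71.17642211914062)
[[0.5768 0.3613 0.022 ]
 [0.6564 0.3434 0.022 ]
 [0.6478 0.3064 0.022 ]
 [0.6714 0.38   0.022 ]
 [0.6589 0.3048 0.022 ]
 [0.6834 0.3777 0.022 ]]
```

```bash
python3 - <<'E'
from h import *
plan([.4530,.3500],.07,1.284)
E
```

```text
shift cm [ 7.65  8.6  11.28] rot [ 0.021 -0.001 -0.   ] | [0.5064 0.2185 0.2345] j [ 0.4   0.32  1.85 -0.    0.97 -0.9 ] F [-1.1  0.3  0.2] t 15.17 w 0.173
```

Emit:
{"name": "step_arm", "arguments": {"motion": [[0, [0, 2.5, 3], [0, 0, 0]], [0, [0, 5, 6], [0, 0, 0]], [0, [2, 7, 9], [0, 0, 0]], [0, [4, 8.6, 11.3], [0.02, 0, 0]], [0, [6.5, 8.6, 11.3], [0.02, 0, 0]], [0, [7.6, 8.6, 11.3], [0.02, 0, 0]], [0, [7.6, 8.6, 11.3], [0.02, 0, 0]], [0, [7.6, 8.6, 11.3], [0.02, 0, 0]]]}}

```text
time: 15.83
eef_pos: [0.4537, 0.3498, 0.1586]
tool_rot: [0.566, -0.423, 0.567, 0.423]
wrist_force: [-0.1, 0.2, 0.6]
width: 0.498
```

```bash
python3 - <<'E'
from h import *
tool();plan([.4530,.3500],.0115,1.284)
snap('wrist','w13')
E
```

```text
tip [0.4536 0.3497 0.0706] xax [-0.001 -0.001 -1.   ] zyaw 1.2831
shift cm [5.91 0.07 0.  ] rot [-0.001 -0.001 -0.001] | [0.4537 0.3498 0.1586] j [ 0.65  0.45  1.86 -0.    0.83 -0.63] F [-0.1  0.2  0.6] t 15.83 w 0.498
```

View pics/w13.png

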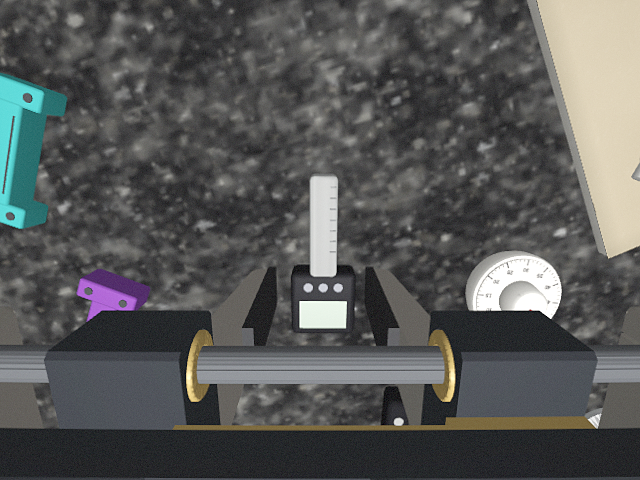

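```bash
python3 - <<'E'
from held import *
print(held('w13',[[323,178],[323,277],[293,277],[353,277],[323,333]],.022).tolist())
E
```

```text
[[137.4, 51.4, 0.9], [137.5, -13.3, 1.0], [137.5, -13.4, -18.8], [137.5, -13.3, 20.8], [137.5, -54.5, 1.1]]
```

Emit:
{"name": "step_arm", "arguments": {"motion": [[0, [2, 0.1, 0], [0, 0, 0]], [0, [4, 0.1, 0], [0, 0, 0]], [0, [5.9, 0.1, 0], [0, 0, 0]], [0, [5.9, 0.1, 0], [0, 0, 0]], [0, [5.9, 0.1, 0], [0, 0, 0]], [-1, [5.9, 0.1, 0], [0, 0, 0]], [-1, [5.9, 0.1, 0], [0, 0, 0]], [-1, [5.9, 0.1, 0], [0, 0, 0]], [-1, [5.9, 0.1, 0], [0, 0, 0]], [-1, [5.9, 0.1, 0], [0, 0, 0]]]}}

```text
time: 16.72
eef_pos: [0.4528, 0.3517, 0.1005]
tool_rot: [0.567, -0.423, 0.566, 0.423]
wrist_force: [-1.1, -0.7, 6.3]
width: 0.192
```

Emit:
{"name": "step_arm", "arguments": {"motion": [[-1, [-3, 0, 0], [0, 0, 0]], [-1, [-7, 0, 0], [0, 0, 0]], [-1, [-10, 0, 0], [0, 0, 0]], [-1, [-10, 0, 0], [0, 0, 0]], [-1, [-10, 0, 0], [0, 0, 0]]]}}

```text
time: 17.13
eef_pos: [0.4531, 0.3521, 0.2015]
tool_rot: [0.568, -0.423, 0.565, 0.423]
wrist_force: [0.4, -0.7, -1.0]
width: 0.191
```

```bash
python3 - <<'E'
from h import *
tool();plan(case2w([-.005,-.100]),.12,CASE['th']+np.pi/2)
snap('wrist','w14')
E
```

```text
tip [0.4534 0.3523 0.1135] xax [ 0.003  0.002 -1.   ] zyaw 1.2841
shift cm [ -0.75 -28.09 -53.26] rot [-0.44   0.003  0.003] | [0.4531 0.3521 0.2015] j [ 0.66  0.39  1.83  0.    0.91 -0.63] F [ 0.4 -0.7 -1. ] t 17.13 w 0.191
```

View pics/w14.png

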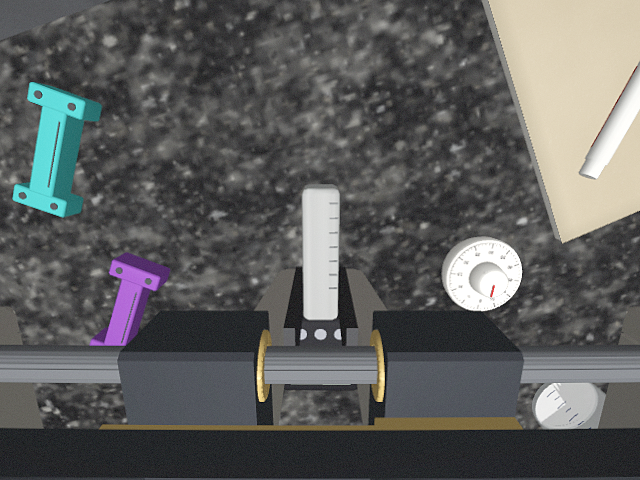

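Emit:
{"name": "step_arm", "arguments": {"motion": [[-1, [-1, -1.8, -3.4], [-0.04, 0, 0]], [-1, [-1, -3.6, -6.8], [-0.08, 0, 0]], [-1, [-1, -5.4, -10.2], [-0.12, 0, 0]], [-1, [-1, -7.2, -13.6], [-0.16, 0, 0]], [-1, [-1, -9, -17], [-0.2, 0, 0]], [-1, [-1, -10.8, -20.4], [-0.24, 0, 0]], [-1, [-1, -12.6, -23.8], [-0.28, 0, 0]], [-1, [-1, -14.4, -27.2], [-0.32, 0, 0]], [-1, [-1, -16.2, -30.6], [-0.36, 0, 0]], [-1, [-1, -18, -34], [-0.4, 0, 0]], [-1, [-1, -19.8, -37.4], [-0.44, 0, 0]], [-1, [-1, -21.6, -40.8], [-0.44, 0, 0]]]}}

```text
time: 18.18
eef_pos: [0.5431, -0.1027, 0.2077]
tool_rot: [0.459, -0.536, 0.46, 0.538]
wrist_force: [0.9, -0.6, -1.5]
width: 0.19
```

```bash
python3 - <<'E'
from h import *
tool();plan(case2w([-.005,-.100]),.09,CASE['th']+np.pi/2)
E
```

```text
tip [ 0.5429 -0.1027  0.1197] xax [-0.003  0.001 -1.   ] zyaw 1.7265
shift cm [  2.95  -0.75 -13.83] rot [ 0.003  0.001 -0.003] | [ 0.5431 -0.1027  0.2077] j [-0.19  0.36  1.87  0.    0.92 -1.92] F [ 0.9 -0.6 -1.5] t 18.18 w 0.19
```

Emit:
{"name": "step_arm", "arguments": {"motion": [[-1, [0, -0.3, -4], [0, 0, 0]], [-1, [0, -0.6, -8], [0, 0, 0]], [-1, [1, -0.7, -12], [0, 0, 0]], [-1, [2.5, -0.7, -13.5], [0, 0, 0]], [-1, [4.5, -0.7, -13.5], [0, 0, 0]], [-1, [5, -0.7, -13.5], [0, 0, 0]], [-1, [5, -0.7, -13.5], [0, 0, 0]], [-1, [5, -0.7, -13.5], [0, 0, 0]]]}}

```text
time: 18.85
eef_pos: [0.5711, -0.2325, 0.1587]
tool_rot: [0.46, -0.536, 0.46, 0.538]
wrist_force: [-0.3, -0.3, -0.8]
width: 0.194
```

```bash
python3 - <<'E'
from held import *
tool();plan(case2w([-.004,-.100]),.065,CASE['th']+np.pi/2)
snap('wrist','w15')
c=load('w15'); cv2.imwrite('pics/z15.png',cv2.resize(c['image'][130:350,200:480,::-1],None,fx=2.7,fy=2.7,interpolation=cv2.INTER_CUBIC))
E
```

```text
tip [ 0.5709 -0.2324  0.0707] xax [-0.002  0.001 -1.   ] zyaw 1.7245
shift cm [ 0.57 -0.09 -0.58] rot [ 0.001  0.001 -0.002] | [ 0.5711 -0.2325  0.1587] j [-0.39  0.5   1.76  0.    0.88 -2.11] F [-0.3 -0.3 -0.8] t 18.85 w 0.194
```

View pics/z15.png

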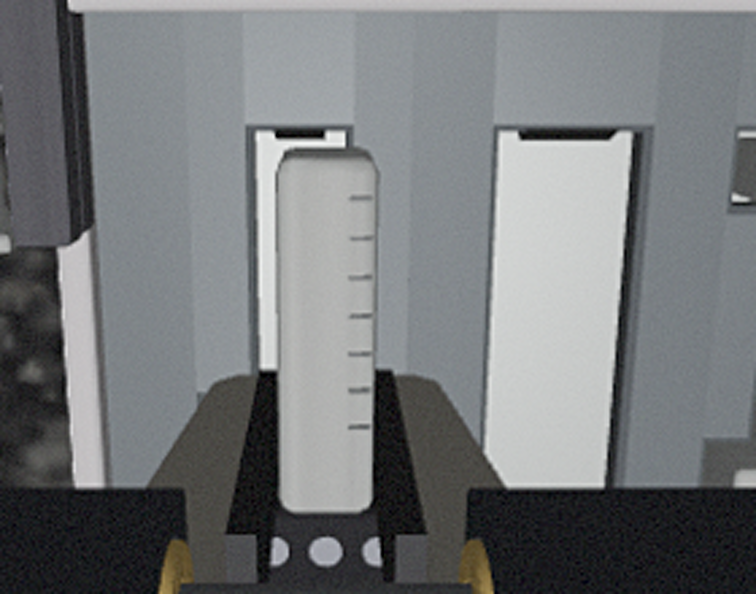

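```bash
python3 - <<'E'
from held import *
print('stem',held('w15',[[320.7,188.5],[320.7,319.6],[303,220],[339.3,220]],.081).tolist())
print('cut',held('w15',[[291.5,177],[330.7,177],[311,177]],.026).tolist())
print('film-ref grind cut',held('w15',[[200+496/2.7,177],[200+651/2.7,177]],.026).tolist())
E
```

```text
stem [[78.7, 51.8, 0.3], [78.6, -13.2, 0.2], [78.7, 37.3, -7.9], [78.7, 37.3, 8.9]]
cut [[133.7, 52.7, -17.3], [133.7, 52.7, 6.4], [133.7, 52.7, -5.5]]
film-ref grind cut [[133.7, 52.6, 38.5], [133.7, 52.6, 73.3]]
```

Emit:
{"name": "step_arm", "arguments": {"motion": [[-1, [0, -0.2, -0.57], [0, 0, 0]], [-1, [1, -0.2, -0.57], [0, 0, 0]], [-1, [2, -0.2, -0.57], [0, 0, 0]], [-1, [2.6, -0.17, -0.57], [0, 0, 0]], [-1, [3.0, -0.17, -0.57], [0, 0, 0]], [-1, [3.4, -0.17, -0.57], [0, 0, 0]], [-1, [3.6, -0.17, -0.57], [0, 0, 0]], [-1, [3.6, -0.17, -0.57], [0, 0, 0]], [-1, [3.6, -0.17, -0.57], [0, 0, 0]]]}}

```text
time: 19.65
eef_pos: [0.5744, -0.2387, 0.1237]
tool_rot: [0.46, -0.537, 0.46, 0.537]
wrist_force: [0.2, -0.2, -0.8]
width: 0.19
```

```bash
python3 - <<'E'
from held import *
tool();plan(case2w([-.0036,-.100]),.03,CASE['th']+np.pi/2)
snap('wrist','w16')
E
```

```text
tip [ 0.5744 -0.2387  0.0357] xax [ 0.  0. -1.] zyaw 1.724
shift cm [0.57 0.1  0.08] rot [0. 0. 0.] | [ 0.5744 -0.2387  0.1237] j [-0.4   0.56  1.76  0.    0.82 -2.12] F [ 0.2 -0.2 -0.8] t 19.65 w 0.19
```

View pics/w16.png

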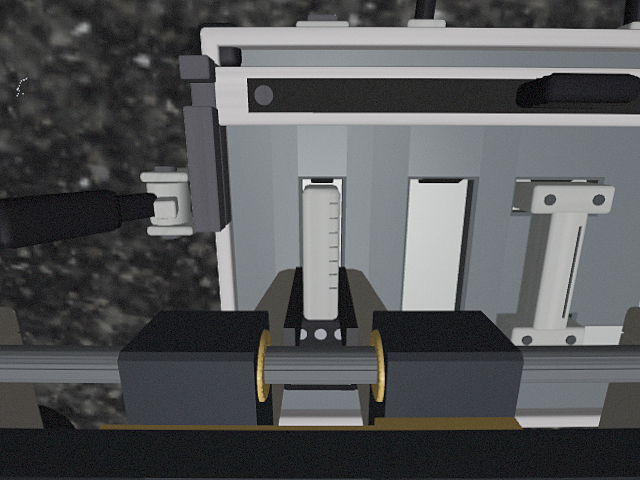

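```bash
python3 - <<'E'
from held import *
c=load('w16'); cv2.imwrite('pics/z16.png',cv2.resize(c['image'][160:350,240:420,::-1],None,fx=3.5,fy=3.5,interpolation=cv2.INTER_CUBIC))
E
```

```text
(no output)
```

View pics/z16.png

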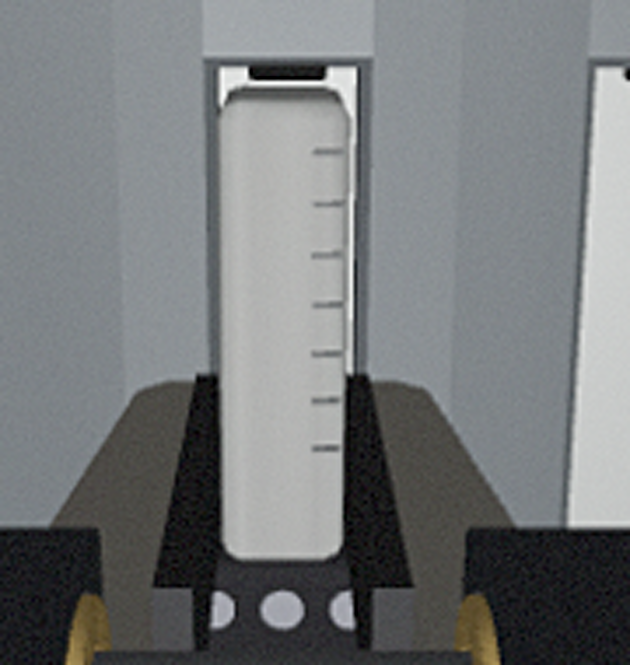

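```bash
python3 - <<'E'
from held import *
print('stem',held('w16',[[321,186.9],[321,319.5]],.0463).tolist())
print('cut',held('w16',[[240+206/3.5,177.2],[240+371/3.5,177.2]],.026).tolist())
E
```

```text
stem [[77.6, 52.0, 0.2], [77.6, -13.6, 0.2]]
cut [[97.9, 54.7, -10.9], [97.9, 54.7, 12.9]]
```

Emit:
{"name": "step_arm", "arguments": {"motion": [[-1, [0.1, 0.03, 0.08], [0, 0, 0]], [-1, [0.3, 0.03, 0.08], [0, 0, 0]], [-1, [0.5, 0.03, 0.08], [0, 0, 0]], [-1, [0.6, 0.03, 0.08], [0, 0, 0]], [-1, [0.6, 0.03, 0.08], [0, 0, 0]]]}}

```text
time: 20.12
eef_pos: [0.5738, -0.238, 0.1175]
tool_rot: [0.46, -0.537, 0.46, 0.537]
wrist_force: [-0.8, -0.2, -0.2]
width: 0.194
```

Emit:
{"name": "step_arm", "arguments": {"motion": [[-1, [0.15, 0, 0], [0, 0, 0]], [-1, [0.3, 0, 0], [0, 0, 0]], [-1, [0.35, 0, 0], [0, 0, 0]]]}}

```text
time: 20.37
eef_pos: [0.574, -0.238, 0.1164]
tool_rot: [-0.46, 0.537, -0.46, -0.537]
wrist_force: [-10.6, 3.2, 30.9]
width: 0.19
```

```bash
python3 - <<'E'
from held import *
tool();plan(case2w([-.0036,-.100]),.03,CASE['th']+np.pi/2)
E
```

```text
tip [ 0.574  -0.238   0.0284] xax [ 0. -0. -1.] zyaw 1.724
shift cm [-0.16  0.07  0.01] rot [ 0. -0.  0.] | [ 0.574  -0.238   0.1164] j [-0.4   0.57  1.77 -0.    0.8  -2.12] F [-10.6   3.2  30.9] t 20.37 w 0.19
```

Emit:
{"name": "step_arm", "arguments": {"motion": [[-1, [-0.2, 0, 0], [0, 0, 0]], [-0.2, [-0.35, 0, 0], [0, 0, 0]], [-0.2, [-0.35, 0, 0], [0, 0, 0]], [-0.2, [-0.35, 0, 0], [0, 0, 0]], [-0.2, [-2, 0, 0], [0, 0, 0]], [-0.2, [-4, 0, 0], [0, 0, 0]], [-1, [-4, 0, 0], [0, 0, 0]], [-1, [-4, 0, 0], [0, 0, 0]], [-1, [-4, 0, 0], [0, 0, 0]]]}}

```text
time: 21.12
eef_pos: [0.5737, -0.2378, 0.1535]
tool_rot: [0.46, -0.537, 0.46, 0.537]
wrist_force: [-0.6, 0.1, 0.5]
width: 0.201
```

```bash
python3 - <<'E'
from held import *
tool();plan(case2w([0.006,-.100]),.0405,CASE['th']+np.pi/2)
snap('wrist','w17')
E
```

```text
tip [ 0.5736 -0.2378  0.0655] xax [-0.  0. -1.] zyaw 1.724
shift cm [ 2.5  -0.92 -0.01] rot [ 0.  0. -0.] | [ 0.5737 -0.2378  0.1535] j [-0.4   0.52  1.75  0.    0.87 -2.12] F [-0.6  0.1  0.5] t 21.12 w 0.201
```

View pics/w17.png

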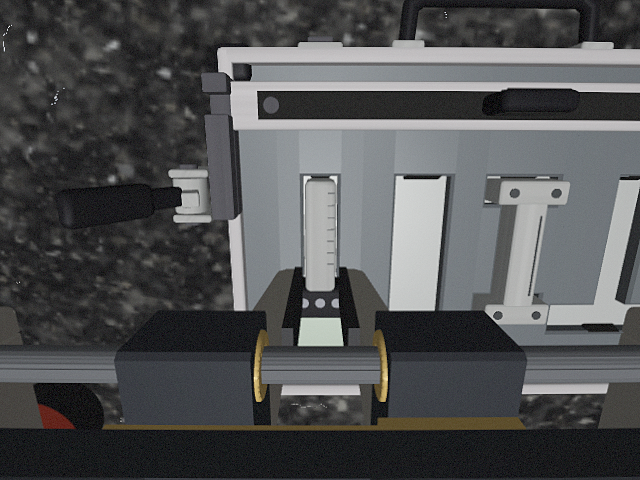

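Emit:
{"name": "step_arm", "arguments": {"motion": [[-1, [0.5, -0.5, 0], [0, 0, 0]], [-1, [1.5, -0.9, 0], [0, 0, 0]], [-1, [2.3, -0.9, 0], [0, 0, 0]], [-1, [2.5, -0.9, 0], [0, 0, 0]], [-1, [2.5, -0.9, 0], [0, 0, 0]], [-1, [2.7, -0.9, 0], [0, 0, 0]], [-1, [2.8, -0.9, 0], [0, 0, 0]], [-1, [2.9, -0.9, 0], [0, 0, 0]], [-1, [2.9, -0.9, 0], [0, 0, 0]]]}}

```text
time: 21.92
eef_pos: [0.5827, -0.2365, 0.1265]
tool_rot: [0.46, -0.537, 0.46, 0.537]
wrist_force: [-4.1, 2.6, 12.4]
width: 0.007
```

```bash
python3 - <<'E'
from held import *
tool();plan(case2w([0.006,-.100]),.038,CASE['th']+np.pi/2)
E
```

```text
tip [ 0.5827 -0.2365  0.0385] xax [ 0.  0. -1.] zyaw 1.7239
shift cm [ 0.05 -0.01  0.  ] rot [0. 0. 0.] | [ 0.5827 -0.2365  0.1265] j [-0.39  0.56  1.75  0.    0.83 -2.11] F [-4.1  2.6 12.4] t 21.92 w 0.007
```

```bash
python3 - <<'E'
from held import *
plan([.633,.352],.12,1.27)
E
```

```text
shift cm [ -8.15 -13.95  57.4 ] rot [0.454 0.    0.   ] | [ 0.5827 -0.2365  0.1265] j [-0.39  0.56  1.75  0.    0.83 -2.11] F [-4.1  2.6 12.4] t 21.92 w 0.007
```

Emit:
{"name": "step_arm", "arguments": {"motion": [[-1, [-3, 0, 0.5], [0, 0, 0]], [-1, [-6, 0, 3], [0, 0, 0]], [-1, [-8.2, 0, 6.5], [0.04, 0, 0]], [-1, [-8.2, -1, 10], [0.08, 0, 0]], [-1, [-8.2, -2, 13.5], [0.12, 0, 0]], [-1, [-8.2, -3, 17], [0.16, 0, 0]], [-1, [-8.2, -4, 21], [0.2, 0, 0]], [-1, [-8.2, -5, 25], [0.25, 0, 0]], [-1, [-8.2, -6, 29], [0.3, 0, 0]], [-1, [-8.2, -7, 33], [0.35, 0, 0]], [-1, [-8.2, -8, 37], [0.4, 0, 0]], [-1, [-8.2, -9, 41], [0.45, 0, 0]]]}}

```text
time: 22.92
eef_pos: [0.609, 0.1844, 0.2076]
tool_rot: [0.569, -0.42, 0.569, 0.42]
wrist_force: [1.2, 0.1, 0.2]
width: 0.006
```

```bash
python3 - <<'E'
from held import *
tool();plan([.633,.352],.12,1.27)
E
```

```text
tip [0.6091 0.1844 0.1196] xax [ 0.001  0.    -1.   ] zyaw 1.2715
shift cm [-0.03  2.65 16.72] rot [0.002 0.    0.001] | [0.609  0.1844 0.2076] j [ 0.29  0.47  1.69 -0.    0.98 -0.98] F [1.2 0.1 0.2] t 22.92 w 0.006
```

Emit:
{"name": "step_arm", "arguments": {"motion": [[0, [0, 1, 4], [0, 0, 0]], [0, [0, 2, 8], [0, 0, 0]], [0, [0, 2.6, 12], [0, 0, 0]], [0, [0, 2.6, 15], [0, 0, 0]], [0, [0, 2.6, 16.4], [0, 0, 0]], [0, [0, 2.6, 16.4], [0, 0, 0]], [0, [0, 2.6, 16.4], [0, 0, 0]], [0, [0, 2.6, 16.4], [0, 0, 0]]]}}

```text
time: 23.58
eef_pos: [0.6319, 0.3458, 0.207]
tool_rot: [0.568, -0.421, 0.569, 0.42]
wrist_force: [0.2, -0.2, -0.8]
width: 0.496
```

```bash
python3 - <<'E'
from held import *
tool()
snap('wrist','w18')
E
```

```text
tip [0.6318 0.3458 0.119 ] xax [-0.001 -0.001 -1.   ] zyaw 1.2738
```

View pics/w18.png

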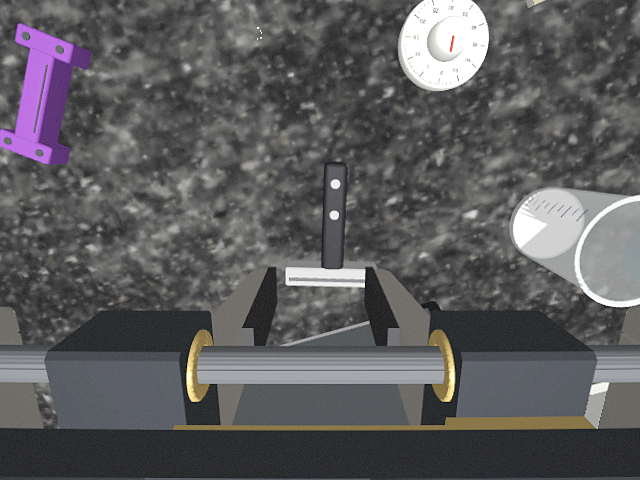

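```bash
python3 - <<'E'
from held import *
c=load('w18'); cv2.imwrite('pics/z18.png',cv2.resize(c['image'][140:310,240:420,::-1],None,fx=3.5,fy=3.5,interpolation=cv2.INTER_CUBIC))
print('glass',held('w18',[547,222],0),pix2plane(c,[547,222],0),'rim',pix2plane(c,[625,250],.09))
E
```

```text
glass [[207.    8.7 191.8]] [[0.67975377 0.53128893 0.        ]] rim [[0.67500061 0.5221936  0.09      ]]
```

View pics/z18.png

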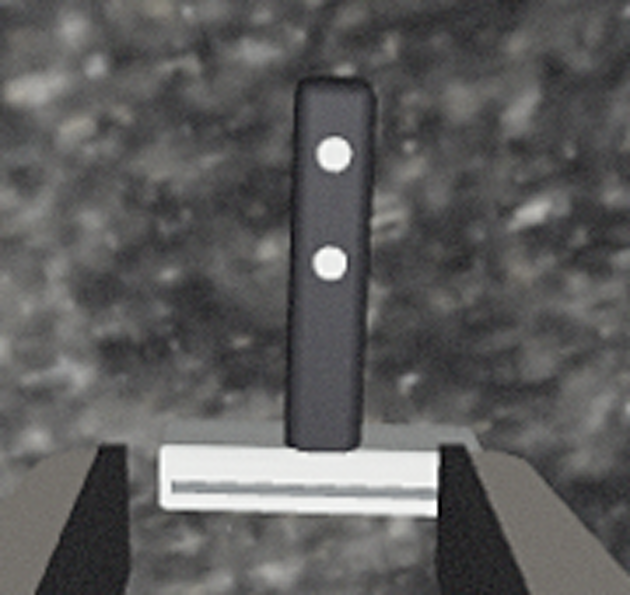

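```bash
python3 - <<'E'
from held import *
p=lambda a:[240+a[0]/3.5,140+a[1]/3.5]
pts=[p(a) for a in [(337,84),(324,447),(334,154),(330,263),(160,448),(438,451),(160,508)]]
print(held('w18',pts,.022)); W=pix2plane(load('w18'),pts,.022); print(np.round(W,4))
d=W[1]-W[0]; print(np.arctan2(d[1],d[0]), np.linalg.norm(d)); d=W[5]-W[4]; print(np.arctan2(d[1],d[0])-np.pi/2)
E
```

```text
[[185.2  57.4  12.1]
 [185.1 -24.2  10. ]
 [185.2  42.6  11.6]
 [185.2  18.7  11. ]
 [185.2 -24.5 -27.6]
 [185.1 -25.2  36.2]
 [185.2 -39.2 -28. ]]
[[0.5806 0.3738 0.022 ]
 [0.658  0.3479 0.022 ]
 [0.5946 0.369  0.022 ]
 [0.6173 0.3614 0.022 ]
 [0.6472 0.3118 0.022 ]
 [0.6666 0.3727 0.022 ]
 [0.6612 0.3072 0.022 ]]
-0.3229973447513639 0.08166096576756066
-0.30868811486617487
```

Emit:
{"name": "step_arm", "arguments": {"motion": [[0, [2, -0.2, 1.03], [0.019, 0, 0]], [0, [5, -0.2, 1.03], [0.019, 0, 0]], [0, [8, -0.2, 1.03], [0.019, 0, 0]], [0, [10, -0.2, 1.03], [0.019, 0, 0]], [0, [10.7, -0.2, 1.03], [0.019, 0, 0]], [0, [10.7, -0.2, 1.03], [0.019, 0, 0]], [0, [10.7, -0.2, 1.03], [0.019, 0, 0]], [-1, [10.7, -0.2, 1.03], [0.019, 0, 0]], [-1, [10.7, -0.2, 1.03], [0.019, 0, 0]], [-1, [10.7, -0.2, 1.03], [0.019, 0, 0]], [-1, [10.7, -0.2, 1.03], [0.019, 0, 0]], [-1, [10.7, -0.2, 1.03], [0.019, 0, 0]]]}}

```text
time: 24.63
eef_pos: [0.6374, 0.3562, 0.1011]
tool_rot: [0.573, -0.415, 0.572, 0.415]
wrist_force: [-1.2, -1.3, 5.1]
width: 0.19
```

Emit:
{"name": "step_arm", "arguments": {"motion": [[-1, [-3, 0, 0], [0, 0, 0]], [-1, [-7, 0, 0], [0, 0, 0]], [-1, [-10, 0, 0], [0, 0, 0]], [-1, [-10, 0, 0], [0, 0, 0]], [-1, [-10, 0, 0], [0, 0, 0]]]}}

```text
time: 25.05
eef_pos: [0.638, 0.3566, 0.2025]
tool_rot: [0.574, -0.415, 0.571, 0.415]
wrist_force: [-0.3, 1.2, -1.2]
width: 0.194
```

```bash
python3 - <<'E'
from h import *
tool();plan(case2w([.0067,.092]),.12,CASE['th']+np.pi/2)
snap('wrist','w19')
E
```

```text
tip [0.6383 0.3568 0.1145] xax [ 0.004  0.002 -1.   ] zyaw 1.2551
shift cm [ -0.66  -4.56 -40.94] rot [-0.469  0.002  0.003] | [0.638  0.3566 0.2025] j [ 0.51  0.61  1.46  0.    1.07 -0.75] F [-0.3  1.2 -1.2] t 25.05 w 0.194
```

View pics/w19.png

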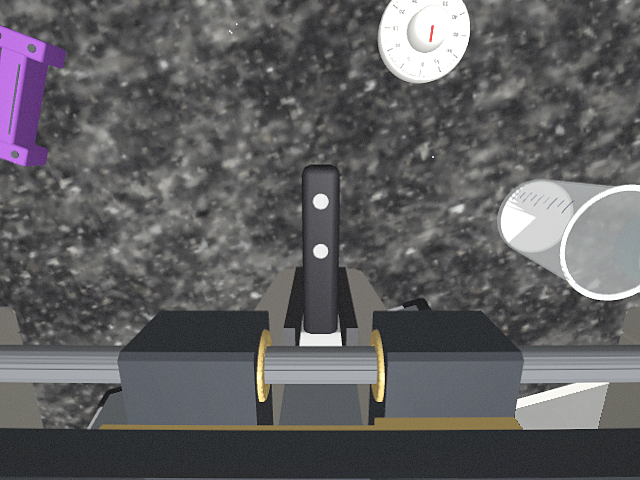

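Emit:
{"name": "step_arm", "arguments": {"motion": [[-1, [-0.6, -0.4, -3.8], [-0.04, 0, 0]], [-1, [-0.6, -0.8, -7.6], [-0.08, 0, 0]], [-1, [-0.6, -1.2, -11.4], [-0.12, 0, 0]], [-1, [-0.6, -1.6, -15.2], [-0.16, 0, 0]], [-1, [-0.6, -2, -19], [-0.2, 0, 0]], [-1, [-0.6, -2.5, -22.8], [-0.25, 0, 0]], [-1, [-0.6, -3, -26.6], [-0.3, 0, 0]], [-1, [-0.6, -3.5, -30.4], [-0.35, 0, 0]], [-1, [-0.6, -4, -34.2], [-0.4, 0, 0]], [-1, [-0.6, -4.6, -38], [-0.469, 0, 0]], [-1, [-0.6, -4.6, -41], [-0.469, 0, 0]], [-1, [-0.6, -4.6, -41], [-0.469, 0, 0]]]}}

```text
time: 26.1
eef_pos: [0.5506, -0.0521, 0.2041]
tool_rot: [0.46, -0.535, 0.462, 0.537]
wrist_force: [-0.4, -1.6, -2.1]
width: 0.195
```

```bash
python3 - <<'E'
from h import *
tool();plan(case2w([.0067,.092]),.067,CASE['th']+np.pi/2)
E
```

```text
tip [ 0.5502 -0.0522  0.1161] xax [-0.005 -0.001 -1.   ] zyaw 1.7214
shift cm [ 4.9  -0.46  0.48] rot [-0.002 -0.    -0.005] | [ 0.5506 -0.0521  0.2041] j [-0.1   0.36  1.87 -0.    0.91 -1.82] F [-0.4 -1.6 -2.1] t 26.1 w 0.195
```

Emit:
{"name": "step_arm", "arguments": {"motion": [[-1, [1, 0, 0], [0, 0, 0]], [-1, [3, 0, 0], [0, 0, 0]], [-1, [4.5, 0, 0], [0, 0, 0]], [-1, [5, 0, 0], [0, 0, 0]], [-1, [5, 0, 0], [0, 0, 0]], [-1, [5, 0, 0], [0, 0, 0]]]}}

```text
time: 26.6
eef_pos: [0.5534, -0.0471, 0.1554]
tool_rot: [0.46, -0.537, 0.46, 0.537]
wrist_force: [0.2, 0.2, -0.8]
width: 0.192
```

```bash
python3 - <<'E'
from h import *
tool();plan(case2w([.0067,.092]),.065,CASE['th']+np.pi/2)
c=snap('wrist','w20'); cv2.imwrite('pics/z20.png',cv2.resize(c['image'][140:350,220:460,::-1],None,fx=3,fy=2.8,interpolation=cv2.INTER_CUBIC))
E
```

```text
tip [ 0.5532 -0.0471  0.0674] xax [-0.002  0.    -1.   ] zyaw 1.7249
shift cm [ 0.24 -0.09  0.03] rot [ 0.001  0.    -0.002] | [ 0.5534 -0.0471  0.1554] j [-0.09  0.43  1.9   0.    0.81 -1.81] F [ 0.2  0.2 -0.8] t 26.6 w 0.192
```

View pics/z20.png

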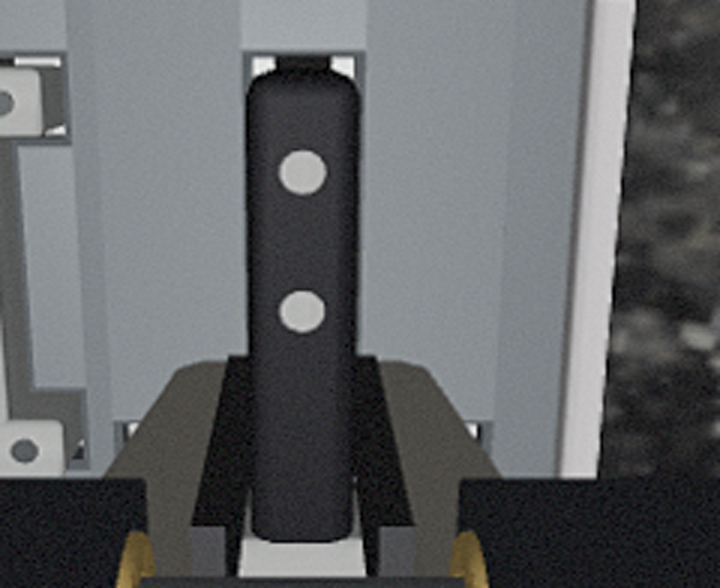

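```bash
python3 - <<'E'
from held import *
print('handle',held('w20',[[321.2,170],[321.2,333.2]],.078).tolist())
print('cut',held('w20',[[301,157.9],[342,157.9]],.026).tolist())
E
```

```text
handle [[78.1, 59.9, 0.5], [78.1, -20.8, 0.5]]
cut [[130.1, 63.8, -11.2], [130.1, 63.8, 12.9]]
```

Emit:
{"name": "step_arm", "arguments": {"motion": [[-1, [1, -0.11, 0.03], [0, 0, 0]], [-1, [2, -0.11, 0.03], [0, 0, 0]], [-1, [2.6, -0.11, 0.03], [0, 0, 0]], [-1, [2.9, -0.11, 0.03], [0, 0, 0]], [-1, [3.2, -0.11, 0.03], [0, 0, 0]], [-1, [3.2, -0.11, 0.03], [0, 0, 0]], [-1, [3.2, -0.11, 0.03], [0, 0, 0]]]}}

```text
time: 27.23
eef_pos: [0.5546, -0.0475, 0.1241]
tool_rot: [0.46, -0.537, 0.46, 0.537]
wrist_force: [0.3, -0.2, -0.6]
width: 0.188
```

```bash
python3 - <<'E'
from h import *
tool();plan(case2w([.007,.092]),.03,CASE['th']+np.pi/2)
c=snap('wrist','w21'); cv2.imwrite('pics/z21.png',cv2.resize(c['image'][140:350,220:460,::-1],None,fx=3,fy=2.8,interpolation=cv2.INTER_CUBIC))
E
```

```text
tip [ 0.5546 -0.0475  0.0361] xax [-0.  0. -1.] zyaw 1.7239
shift cm [ 0.61 -0.    0.09] rot [ 0.  0. -0.] | [ 0.5546 -0.0475  0.1241] j [-0.09  0.48  1.91  0.    0.75 -1.81] F [ 0.3 -0.2 -0.6] t 27.23 w 0.188
```

View pics/z21.png

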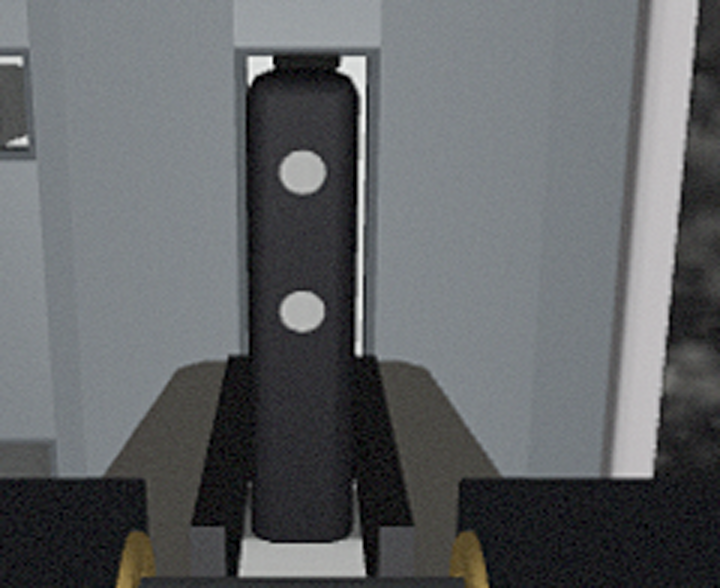

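```bash
python3 - <<'E'
from held import *
print('handle',held('w21',[[321.2,170],[321.2,333.2]],.0466).tolist())
print('cut',held('w21',[[298,157.1],[347,157.1]],.026).tolist())
E
```

```text
handle [[77.7, 59.5, 0.3], [77.7, -21.2, 0.3]]
cut [[98.3, 64.6, -11.3], [98.3, 64.6, 13.2]]
```

Emit:
{"name": "step_arm", "arguments": {"motion": [[-1, [0.1, 0, 0.08], [0, 0, 0]], [-1, [0.3, 0, 0.08], [0, 0, 0]], [-1, [0.5, 0, 0.08], [0, 0, 0]], [-1, [0.6, 0, 0.08], [0, 0, 0]], [-1, [0.6, 0, 0.08], [0, 0, 0]]]}}

```text
time: 27.7
eef_pos: [0.5544, -0.0467, 0.118]
tool_rot: [0.46, -0.537, 0.46, 0.537]
wrist_force: [-1.5, -0.7, 0.0]
width: 0.194
```

Emit:
{"name": "step_arm", "arguments": {"motion": [[-1, [0.15, 0, 0], [0, 0, 0]], [-1, [0.3, 0, 0], [0, 0, 0]], [-1, [0.3, 0, 0], [0, 0, 0]]]}}

```text
time: 27.95
eef_pos: [0.5546, -0.0467, 0.1169]
tool_rot: [0.46, -0.537, 0.46, 0.537]
wrist_force: [-8.1, 1.0, 23.6]
width: 0.193
```

```bash
python3 - <<'E'
from held import *
tool();plan(case2w([.007,.092]),.03,CASE['th']+np.pi/2)
E
```

```text
tip [ 0.5546 -0.0467  0.0289] xax [-0.  0. -1.] zyaw 1.724
shift cm [-0.11  0.01  0.01] rot [ 0.  0. -0.] | [ 0.5546 -0.0467  0.1169] j [-0.09  0.49  1.91  0.    0.73 -1.81] F [-8.1  1.  23.6] t 27.95 w 0.193
```

Emit:
{"name": "step_arm", "arguments": {"motion": [[-1, [-0.2, 0, 0], [0, 0, 0]], [-0.2, [-0.3, 0, 0], [0, 0, 0]], [-0.2, [-0.3, 0, 0], [0, 0, 0]], [-0.2, [-0.3, 0, 0], [0, 0, 0]], [-0.2, [-2, 0, 0], [0, 0, 0]], [-0.2, [-4, 0, 0], [0, 0, 0]], [-1, [-4, 0.7, 0], [0, 0, 0]], [-1, [-4, 0.7, 0], [0, 0, 0]], [-1, [-4, 0.7, 0], [0, 0, 0]], [-1, [-4, 0.7, 0], [0, 0, 0]]]}}

```text
time: 28.78
eef_pos: [0.547, -0.0477, 0.1543]
tool_rot: [0.46, -0.536, 0.461, 0.537]
wrist_force: [-0.1, -0.3, -0.1]
width: 0.132
```

```bash
python3 - <<'E'
from held import *
tool();plan(case2w([0,.092]),.0405,CASE['th']+np.pi/2)
snap('wrist','w22')
E
```

```text
tip [ 0.5469 -0.0477  0.0663] xax [-0.001  0.    -1.   ] zyaw 1.7239
shift cm [ 2.58 -0.06 -0.01] rot [ 0.     0.    -0.001] | [ 0.547  -0.0477  0.1543] j [-0.09  0.43  1.91  0.    0.8  -1.81] F [-0.1 -0.3 -0.1] t 28.78 w 0.132
```

View pics/w22.png

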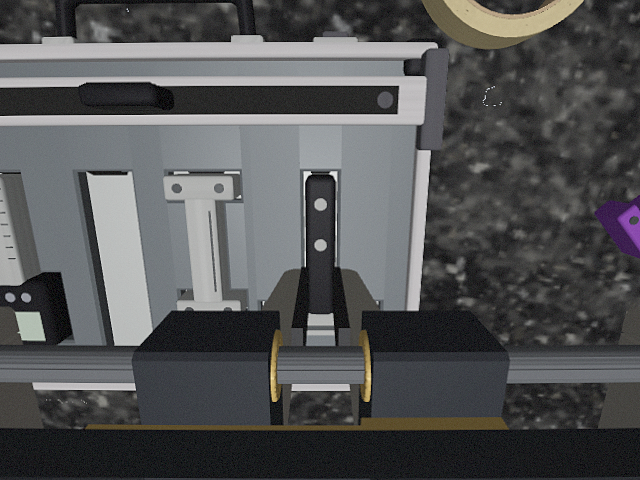

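Emit:
{"name": "step_arm", "arguments": {"motion": [[-1, [1.2, 0, 0], [0, 0, 0]], [-1, [2, 0, 0], [0, 0, 0]], [-1, [2.4, 0, 0], [0, 0, 0]], [-1, [2.6, 0, 0], [0, 0, 0]], [-1, [2.8, 0, 0], [0, 0, 0]], [-1, [3, 0, 0], [0, 0, 0]], [-1, [3, 0, 0], [0, 0, 0]]]}}

```text
time: 29.42
eef_pos: [0.5472, -0.0477, 0.1265]
tool_rot: [0.46, -0.536, 0.461, 0.537]
wrist_force: [-8.6, 1.4, 20.3]
width: 0.005
```

```bash
python3 - <<'E'
from held import *
tool();plan(case2w([0,.092]),.038,CASE['th']+np.pi/2)
E
```

```text
tip [ 0.5471 -0.0477  0.0385] xax [-0.001  0.    -1.   ] zyaw 1.724
shift cm [ 0.05 -0.04 -0.  ] rot [ 0.     0.    -0.001] | [ 0.5472 -0.0477  0.1265] j [-0.09  0.47  1.93  0.    0.75 -1.81] F [-8.6  1.4 20.3] t 29.42 w 0.005
```

```bash
python3 - <<'E'
from held import *
plan(case2w([-.122,0]),.11,CASE['th']+np.pi/2)
E
```

```text
shift cm [-7.14 12.17 -9.2 ] rot [ 0.     0.    -0.001] | [ 0.5472 -0.0477  0.1265] j [-0.09  0.47  1.93  0.    0.75 -1.81] F [-8.6  1.4 20.3] t 29.42 w 0.005
```

Emit:
{"name": "step_arm", "arguments": {"motion": [[-1, [-3, 0, 0], [0, 0, 0]], [-1, [-6, 2, -1.5], [0, 0, 0]], [-1, [-8.5, 5, -4], [0, 0, 0]], [-1, [-9.5, 8, -6.5], [0, 0, 0]], [-1, [-9.5, 11, -9.2], [0, 0, 0]], [-1, [-9.5, 12.2, -9.2], [0, 0, 0]], [-1, [-9.5, 12.2, -9.2], [0, 0, 0]], [-1, [-9.5, 12.2, -9.2], [0, 0, 0]]]}}

```text
time: 30.08
eef_pos: [0.441, -0.1574, 0.2203]
tool_rot: [-0.461, 0.537, -0.461, -0.536]
wrist_force: [0.6, -0.6, 0.1]
width: 0.007
```

```bash
python3 - <<'E'
from held import *
tool();plan(case2w([-.122,0]),.056,CASE['th']+np.pi/2)
c=snap('side','s23');cv2.imwrite('pics/z23.png',cv2.resize(c['image'][270:370,270:390,::-1],None,fx=5,fy=5,interpolation=cv2.INTER_CUBIC))
c=snap('top','t23');cv2.imwrite('pics/z24.png',cv2.resize(c['image'][110:350,50:500,::-1],None,fx=1.7,fy=1.7,interpolation=cv2.INTER_CUBIC))
E
```

```text
tip [ 0.4411 -0.1573  0.1323] xax [ 0.001  0.    -1.   ] zyaw 1.7221
shift cm [7.63 0.   0.02] rot [-0.002  0.     0.001] | [ 0.441  -0.1574  0.2203] j [-0.35  0.22  2.04  0.    0.89 -2.07] F [ 0.6 -0.6  0.1] t 30.08 w 0.007
```

View pics/z23.png

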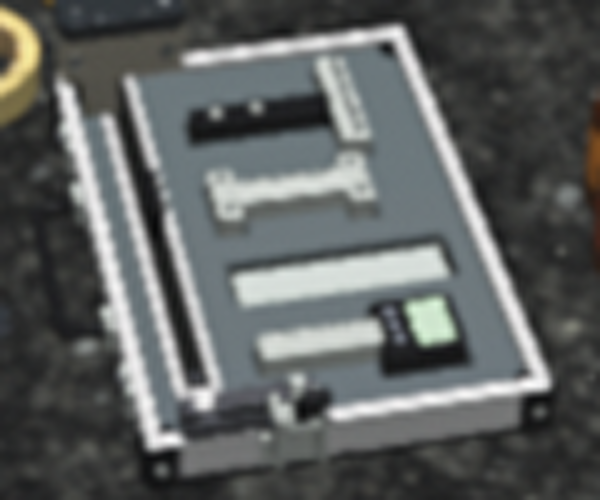

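View pics/z24.png

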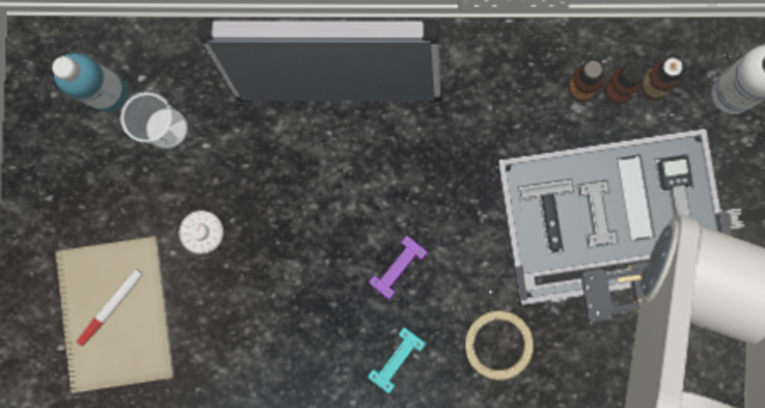

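Emit:
{"name": "step_arm", "arguments": {"motion": [[-1, [3, 0, 0], [0, 0, 0]], [-1, [6, 0, 0], [0, 0, 0]], [-1, [7.6, 0, 0], [0, 0, 0]], [-1, [7.6, 0, 0], [0, 0, 0]], [-1, [7.6, -1, 0], [0, 0, 0]], [-1, [7.6, -2, 0], [0, 0, 0]], [-1, [7.6, -3, 0], [0, 0, 0]], [-1, [7.6, -4, 0], [0, 0, 0]], [-1, [7.6, -5, 0], [0, 0, 0]], [-1, [7.6, -5.5, 0], [0, 0, 0]], [-1, [7.6, -5.5, 0], [0, 0, 0]], [-1, [7.6, -5.5, 0], [0, 0, 0]]]}}

```text
time: 31.18
eef_pos: [0.4964, -0.149, 0.1446]
tool_rot: [-0.46, 0.538, -0.46, -0.536]
wrist_force: [0.6, -0.2, 0.2]
width: 0.002
```

```bash
python3 - <<'E'
from held import *
tool();plan(case2w([-.064,0]),.056,CASE['th']+np.pi/2)
snap('wrist','w25')
E
```

```text
tip [ 0.4965 -0.1491  0.0566] xax [ 0.002 -0.001 -1.   ] zyaw 1.7244
shift cm [ 0.06 -0.21  0.03] rot [ 0.001 -0.001  0.002] | [ 0.4964 -0.149   0.1446] j [-0.29  0.4   1.99 -0.    0.75 -2.02] F [ 0.6 -0.2  0.2] t 31.18 w 0.002
```

View pics/w25.png

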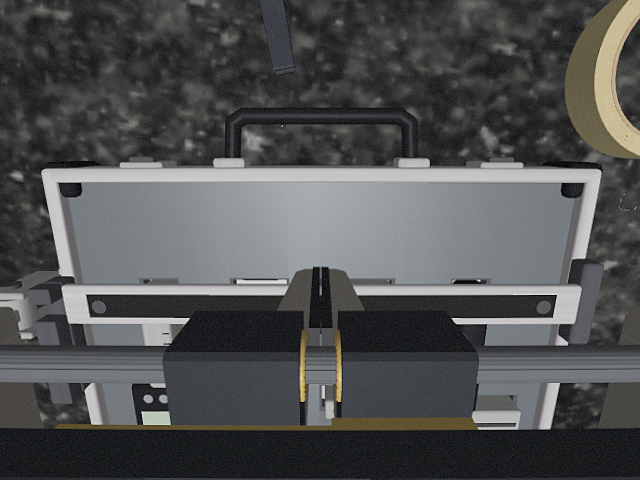

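Keeper is nearly closed over the near ends; pushing on to its stop.

Emit:
{"name": "step_arm", "arguments": {"motion": [[-1, [0, -0.3, 0], [0, 0, 0]], [-1, [0, -0.5, 0], [0, 0, 0]], [-1, [0, -0.5, 0], [0, 0, 0]], [-1, [0, -0.5, 0], [0, 0, 0]]]}}

```text
time: 31.57
eef_pos: [0.4988, -0.1483, 0.144]
tool_rot: [0.46, -0.536, 0.461, 0.538]
wrist_force: [-5.5, -1.9, 4.4]
width: 0.001
```

```bash
python3 - <<'E'
from held import *
plan(case2w([-.064,0]),.056,CASE['th']+np.pi/2)
E
```

```text
shift cm [0.   0.05 0.01] rot [ 0.     0.001 -0.003] | [ 0.4988 -0.1483  0.144 ] j [-0.29  0.41  1.98 -0.    0.76 -2.01] F [-5.5 -1.9  4.4] t 31.57 w 0.001
```

Emit:
{"name": "step_arm", "arguments": {"motion": [[-1, [0, -0.15, 0], [0, 0, 0]], [-1, [0, -0.25, 0], [0, 0, 0]], [-1, [0, -0.25, 0], [0, 0, 0]]]}}

```text
time: 31.82
eef_pos: [0.4994, -0.1481, 0.1438]
tool_rot: [0.458, -0.535, 0.462, 0.539]
wrist_force: [-14.9, -5.4, 10.9]
width: 0.001
```

```bash
python3 - <<'E'
from held import *
plan(case2w([-.064,0]),.056,CASE['th']+np.pi/2)
E
```

```text
shift cm [-0.01  0.1  -0.  ] rot [ 0.001  0.001 -0.008] | [ 0.4994 -0.1481  0.1438] j [-0.29  0.41  1.98 -0.    0.76 -2.01] F [-14.9  -5.4  10.9] t 31.82 w 0.001
```

Emit:
{"name": "step_arm", "arguments": {"motion": [[-1, [0, 0.8, 0], [0, 0, 0]], [-1, [-3, 1, 0], [0, 0, 0]], [-1, [-6, 1, 0], [0, 0, 0]], [-1, [-8, 0, -3.5], [0, 0, 0]], [-1, [-8, -1.5, -7], [0, 0, 0]], [-1, [-8, -1.5, -11], [0, 0, 0]], [-1, [-8, -1.5, -15], [0, 0, 0]], [-1, [-8, -1.5, -19], [0, 0, 0]], [-1, [-8, -1.5, -23], [0, 0, 0]], [-1, [-8, -1.5, -24.5], [0, 0, 0]], [-1, [-8, -1.5, -24.5], [0, 0, 0]], [-1, [-8, -1.5, -24.5], [0, 0, 0]]]}}

```text
time: 32.82
eef_pos: [0.5545, -0.3877, 0.2237]
tool_rot: [0.461, -0.536, 0.461, 0.537]
wrist_force: [-0.2, 0.5, 0.1]
width: 0.005
```

```bash
python3 - <<'E'
from held import *
tool();plan(case2w([-.049,-.243]),.079,CASE['th']+np.pi/2)
snap('wrist','w26');c=snap('side','s26');cv2.imwrite('pics/z26.png',cv2.resize(c['image'][270:370,270:390,::-1],None,fx=5,fy=5,interpolation=cv2.INTER_CUBIC))
E
```

```text
tip [ 0.5545 -0.3876  0.1357] xax [-0.     0.001 -1.   ] zyaw 1.7223
shift cm [5.67 0.4  0.21] rot [-0.001  0.001 -0.   ] | [ 0.5545 -0.3877  0.2237] j [-0.61  0.51  1.58  0.    1.05 -2.34] F [-0.2  0.5  0.1] t 32.82 w 0.005
```

View pics/w26.png

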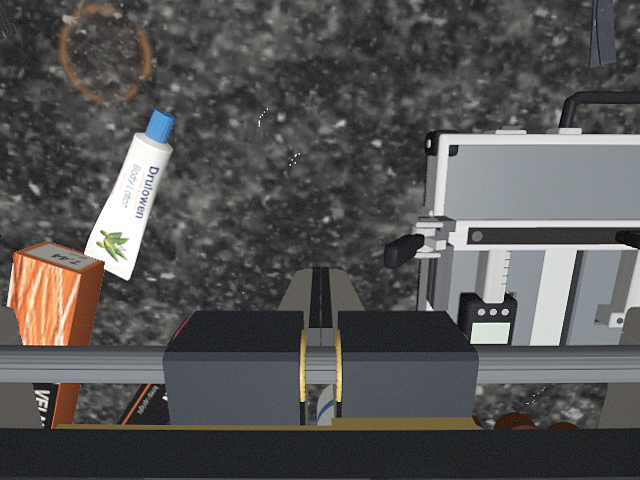

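View pics/z26.png

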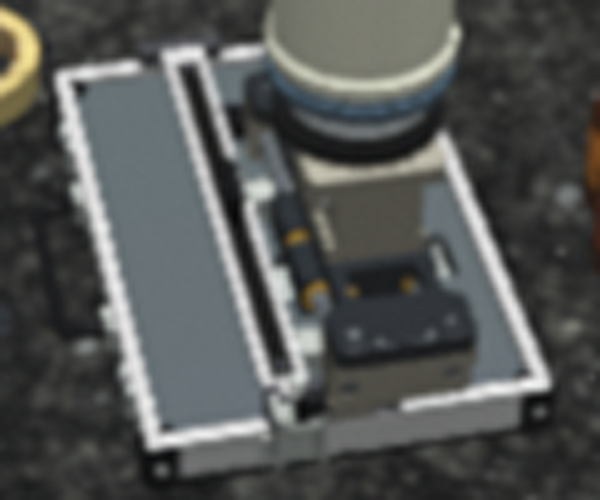

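Emit:
{"name": "step_arm", "arguments": {"motion": [[-1, [2.5, 0.4, 0], [0, 0, 0]], [-1, [5.6, 0.4, 0], [0, 0, 0]], [-1, [5.6, 0.4, 0], [0, 0, 0]], [-1, [5.6, 0.4, 1], [0, 0, 0]], [-1, [5.6, 0.4, 2], [0, 0, 0]], [-1, [5.6, 0.4, 3], [0, 0, 0]], [-1, [5.6, 0.4, 4], [0, 0, 0]], [-1, [5.6, 0.4, 5], [0, 0, 0]], [-1, [5.6, 0.4, 6], [0, 0, 0]], [-1, [5.6, 0.4, 6.6], [0, 0, 0]], [-1, [5.6, 0.4, 6.6], [0, 0, 0]], [-1, [5.6, 0.4, 6.6], [0, 0, 0]]]}}

```text
time: 33.92
eef_pos: [0.5407, -0.3223, 0.168]
tool_rot: [0.46, -0.537, 0.46, 0.537]
wrist_force: [0.5, -0.7, -0.1]
width: 0.001
```

```bash
python3 - <<'E'
from held import *
tool();plan(case2w([-.049,-.1735]),.079,CASE['th']+np.pi/2)
snap('wrist','w27')
E
```

```text
tip [ 0.5407 -0.3222  0.08  ] xax [-0.001  0.001 -1.   ] zyaw 1.7246
shift cm [0.1  0.04 0.48] rot [ 0.001  0.001 -0.001] | [ 0.5407 -0.3223  0.168 ] j [-0.54  0.51  1.73  0.    0.91 -2.26] F [ 0.5 -0.7 -0.1] t 33.92 w 0.001
```

View pics/w27.png

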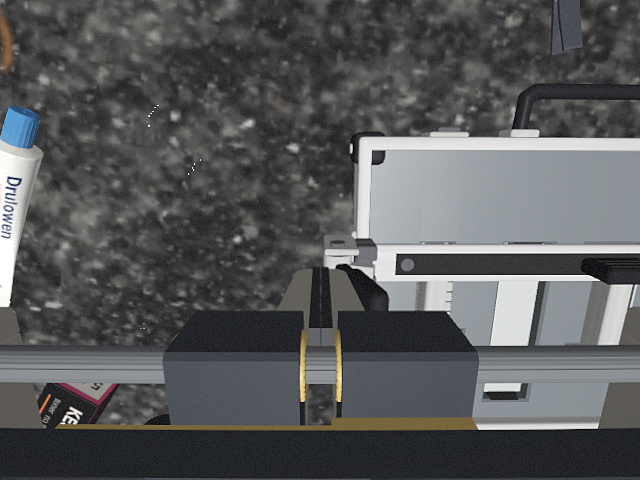

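Lever is swung past upright; push to its stop with force watched.

Emit:
{"name": "step_arm", "arguments": {"motion": [[-1, [0, 0, 0.3], [0, 0, 0]], [-1, [0, 0, 0.6], [0, 0, 0]], [-1, [0, 0, 0.8], [0, 0, 0]], [-1, [0, 0, 0.8], [0, 0, 0]], [-1, [0, 0, 0.8], [0, 0, 0]]]}}

```text
time: 34.38
eef_pos: [0.5396, -0.3149, 0.1681]
tool_rot: [0.46, -0.537, 0.46, 0.537]
wrist_force: [-0.1, -1.3, -0.7]
width: 0.005
```

```bash
python3 - <<'E'
from held import *
plan(case2w([-.049,-.1735]),.079,CASE['th']+np.pi/2)
E
```

```text
shift cm [ 0.11  0.04 -0.26] rot [ 0.  0. -0.] | [ 0.5396 -0.3149  0.1681] j [-0.53  0.5   1.74  0.    0.9  -2.25] F [-0.1 -1.3 -0.7] t 34.38 w 0.005
```

Emit:
{"name": "step_arm", "arguments": {"motion": [[-1, [0, 0, 0.2], [0, 0, 0]], [-1, [0, 0, 0.4], [0, 0, 0]], [-1, [0, 0, 0.4], [0, 0, 0]], [-1, [0, 0, 0.4], [0, 0, 0]]]}}

```text
time: 34.72
eef_pos: [0.5392, -0.3109, 0.1682]
tool_rot: [0.46, -0.537, 0.46, 0.537]
wrist_force: [0.2, -0.3, -0.4]
width: 0.005
```

```bash
python3 - <<'E'
from held import *
plan(case2w([-.049,-.1735]),.079,CASE['th']+np.pi/2)
snap('wrist','w28')
E
```

```text
shift cm [ 0.12  0.06 -0.66] rot [0. 0. 0.] | [ 0.5392 -0.3109  0.1682] j [-0.53  0.5   1.74  0.    0.9  -2.25] F [ 0.2 -0.3 -0.4] t 34.72 w 0.005
```

View pics/w28.png

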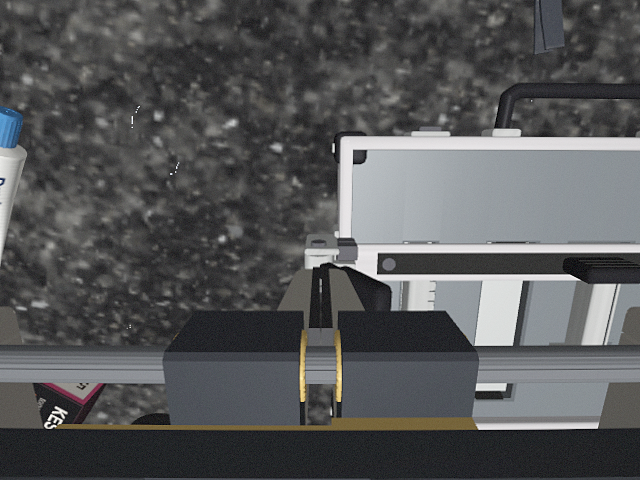

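Emit:
{"name": "step_arm", "arguments": {"motion": [[-1, [0, 0, 0.2], [0, 0, 0]], [-1, [0, 0, 0.4], [0, 0, 0]], [-1, [0, 0, 0.4], [0, 0, 0]], [-1, [0, 0, 0.4], [0, 0, 0]]]}}

```text
time: 35.1
eef_pos: [0.5387, -0.3074, 0.1684]
tool_rot: [-0.46, 0.537, -0.46, -0.537]
wrist_force: [0.3, -4.0, 0.4]
width: 0.002
```

```bash
python3 - <<'E'
from held import *
plan(case2w([-.049,-.1635]),.079,CASE['th']+np.pi/2)
E
```

```text
shift cm [ 0.14  0.06 -0.01] rot [ 0.    -0.001  0.   ] | [ 0.5387 -0.3074  0.1684] j [-0.52  0.5   1.75 -0.    0.9  -2.24] F [ 0.3 -4.   0.4] t 35.1 w 0.002
```

Emit:
{"name": "step_arm", "arguments": {"motion": [[-1, [0, 0, 0.2], [0, 0, 0]], [-1, [0, 0, 0.3], [0, 0, 0]], [-1, [0, 0, 0.3], [0, 0, 0]], [-1, [0, 0, 0.3], [0, 0, 0]]]}}

```text
time: 35.43
eef_pos: [0.5388, -0.3064, 0.169]
tool_rot: [-0.459, 0.539, -0.461, -0.535]
wrist_force: [-0.1, -12.8, 0.0]
width: 0.003
```

```bash
python3 - <<'E'
from held import *
plan(case2w([-.049,-.1635]),.079,CASE['th']+np.pi/2)
E
```

```text
shift cm [ 0.2   0.09 -0.12] rot [ 0.001 -0.005  0.002] | [ 0.5388 -0.3064  0.169 ] j [-0.52  0.49  1.75 -0.    0.89 -2.24] F [ -0.1 -12.8   0. ] t 35.43 w 0.003
```

Emit:
{"name": "step_arm", "arguments": {"motion": [[-1, [0, 0, -1.5], [0, 0, 0]], [-1, [-2, 0, -4], [0, 0, 0]], [-1, [-6, 0, -5], [0, 0, 0]], [-1, [-10, 0, -5], [0, 0, 0]], [-1, [-14, -2, -3], [0, 0, 0]], [-1, [-17, -4, 1], [0, 0, 0]], [-1, [-17, -6, 5], [0, 0, 0]], [-1, [-17, -8, 8], [0, 0, 0]], [-1, [-17, -8, 8], [0, 0, 0]], [-1, [-17, -8, 8], [0, 0, 0]], [-1, [-17, -8, 8], [0, 0, 0]]]}}

```text
time: 36.35
eef_pos: [0.6049, -0.2125, 0.3378]
tool_rot: [0.46, -0.537, 0.46, 0.538]
wrist_force: [0.4, -0.1, 0.0]
width: 0.005
```

```bash
python3 - <<'E'
from held import *
tool()
snap('wrist','w29');c=snap('side','s29');cv2.imwrite('pics/z29.png',cv2.resize(c['image'][270:370,270:390,::-1],None,fx=5,fy=5,interpolation=cv2.INTER_CUBIC))
E
```

```text
tip [ 0.6048 -0.2125  0.2498] xax [-0.001  0.    -1.   ] zyaw 1.7259
```

View pics/w29.png

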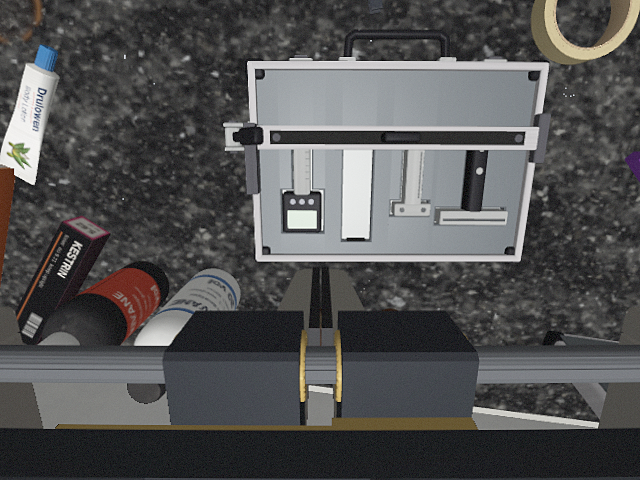

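View pics/z29.png

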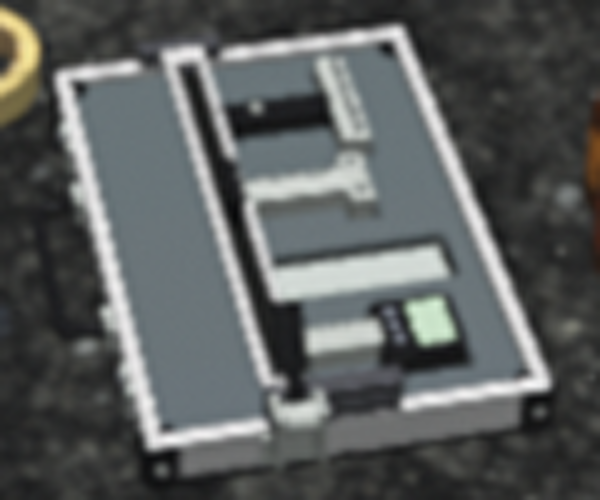

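```bash
python3 - <<'E'
from held import *
for n in('w29','s29'):
    c=load(n)
    for a in(0,.15,.3):
        y=-.168+.06*np.cos(.95+a); z=.052+.06*np.sin(.95+a); print(n,a,np.round(proj(c,[*case2w([-.049,y]),z]),1))
    print('keeper',np.round(proj(c,[[*case2w([x,.06]),.046] for x in(-.061,-.037)]),1).tolist())
c=load('w29');cv2.imwrite('pics/z30.png',cv2.resize(c['image'][100:180,210:330,::-1],None,fx=6,fy=6,interpolation=cv2.INTER_CUBIC))
E
```

```text
w29 0 [[259.4 134.5]]
w29 0.15 [[249.6 134.3]]
w29 0.3 [[239.  134.2]]
keeper [[457.2, 124.9], [455.0, 149.0]]
s29 0 [[326.6 329.9]]
s29 0.15 [[327.3 330.6]]
s29 0.3 [[328.  331.9]]
keeper [[307.3, 298.4], [315.5, 297.3]]
```

View pics/z30.png

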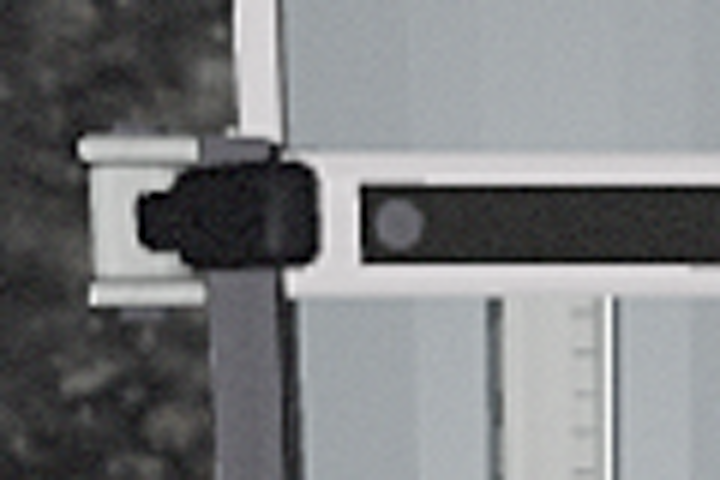

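```bash
python3 - <<'E'
from h import *
c=load('w29')
ctr={'thick display end':(.055,-.100),'film end':(.035,.022),'scraper blade mid':(.037,.092)}
for k,v in ctr.items(): print(k,np.round(proj(c,[*case2w(v),.038]),1))
print(r.job_done())
E
```

```text
thick display end [[302.1 233.2]]
film end [[412.  215.8]]
scraper blade mid [[474.7 217.7]]
the job is handed in; nothing more can be done
None
```

The film-test kit is packed and the job is handed in, at about 36 s on the robot's clock. `job_done` gives no verdict.

**What I did**
- Flipped the cam lever outward to its stop and slid the keeper back to its stop.
- Pressed the film applicator, thickness gauge and scraper into their own cutouts. I saw no grind gauge on the bench or in its cutout, so I took it as absent.
- Slid the keeper closed, flipped the lever in, and lifted the arm clear before handing in.

**Last checks**
- **Instruments home:** pressed from above, all three stopped rigidly with their tops at 38.4–38.5 mm. The nominal height is 38 mm, and an unseated one would stand 4–5 mm higher. I judged level and alignment from the pictures only. In the last wrist picture their far ends are about where I predicted.
- **Keeper closed:** it reached a hard stop at about 15 N, and its edges are within about 0.5 px of the closed position.
- **Lever locked:** the push ended at about 13 N, and the handle's end is where it should be at 0 rad.
- **Other things on the bench:** the timer, bottles and look-alikes showed no visible movement in the later pictures. I did not measure this.

**Disagreements**
- The fingertips ended a few millimetres past where I expected when pushing the keeper back and the lever in. I put this down to the closed fingers being thinner than the stated dimensions imply.
- The two position estimates at the cutouts differed by up to about 1 mm, which is inside the play.

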